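# Put together the three-tier cake stand

## Task

Put the tiered cake stand together on its foot where the foot stands, working from the bottom up: the large plate on the foot, then the medium plate, then the small plate, and the ring handle on top, each set over the pin of the part below until it sits fully down and level. Set the parts down gently, never dropping one, and leave the glass, cup, teaspoon and salt shaker where they are.

Things in the scene. Friction and masses are not known exactly. Their poses are not given: they have to be found in the camera images.
- foot: foot of the cake stand, no plate: low round steel base, 116 mm across, 0.9 kg, loose. Its flat seat, 40 mm across, is 25 mm above the worktop; on it stands a tapered pin, 15 mm across at its foot, 8 mm near the tip, 18 mm tall (the tiers' pins are the same). Origin: centre of the underside, z up
- large_tier: large tier, loose, 360 g: white china plate 170 mm across, rim 15 mm high, with a steel column 38 mm in diameter (grip it from above, TCP 45 mm up). Column top 65 mm up, flat, seats the next part; its pin ends 83 mm up. Underside: socket 18 mm across, 20 mm deep, goes over the pin below till the underside rests flat on that part. Upright. Origin: centre of underside, z up
- medium_tier: medium tier, loose, 270 g: white china plate 134 mm across, rim 15 mm high, with a steel column 38 mm in diameter (grip it from above, TCP 45 mm up). Column top 65 mm up, flat, seats the next part; its pin ends 83 mm up. Underside: socket 18 mm across, 20 mm deep, goes over the pin below till the underside rests flat on that part. Upright. Origin: centre of underside, z up
- small_tier: small tier, loose, 200 g: white china plate 100 mm across, rim 15 mm high, with a steel column 38 mm in diameter (grip it from above, TCP 45 mm up). Column top 65 mm up, flat, seats the next part; its pin ends 83 mm up. Underside: socket 18 mm across, 20 mm deep, goes over the pin below till the underside rests flat on that part. Upright. Origin: centre of underside, z up
- handle: ring handle, loose, 120 g: steel collar 38 mm in diameter, 24 mm tall, with the same socket underneath; on it an upright ring of 10 mm bar, 48 mm across, its centre 45 mm and top 69 mm up. Ring lies in the x-z plane: pinch its 10 mm thickness along y, from above, TCP 53 mm up. Upright. Origin: centre of the underside, z up
- water_glass: bystander: clear glass, 62 mm across, 88 mm tall; loose; origin at the centre of the underside
- coffee_cup: bystander: white cup of coffee on a white saucer (saucer 114 mm across, fixed), cup 59 x 83 mm with its handle, 52 mm tall; loose; origin at the centre of the underside
- teaspoon: bystander: steel teaspoon lying flat, 130 x 27 x 11 mm, its length along x; loose; origin at the middle of the underside
- salt_shaker: bystander: glass salt shaker with a grey cap, 44 mm across, 90 mm tall; loose; origin at the centre of the underside
- napkin_dispenser: fixed bystander: square steel napkin dispenser, 110 x 124 mm, 162 mm tall, the tallest thing near the work: carry the plates over or round it; origin at the centre of the underside
Mind the look-alikes: they are no part of the job. What is shaped like the large_tier but blue is not meant.

How it is judged:
On the way, in this order (a step that is already met when the one before it is completed fails the run):
1. the large tier sits fully down on the foot, level, and the gripper has let go of it (horizontal distance between large_tier and foot below 0.008 m and z of large_tier in the frame of foot between 0.021 and 0.029 m and angle between large_tier's own z axis and vertical below 0.08 rad and contact force between the fingers and large_tier below 0.3 N and linear speed of large_tier below 0.03 m/s), for 0.2 s.
2. the medium tier sits fully down on the large tier, level, and the gripper has let go of it (horizontal distance between medium_tier and large_tier below 0.008 m and z of medium_tier in the frame of large_tier between 0.061 and 0.069 m and angle between medium_tier's own z axis and vertical below 0.08 rad and contact force between the fingers and medium_tier below 0.3 N and linear speed of medium_tier below 0.03 m/s), for 0.2 s.
3. the small tier sits fully down on the medium tier, level, and the gripper has let go of it (horizontal distance between small_tier and medium_tier below 0.008 m and z of small_tier in the frame of medium_tier between 0.061 and 0.069 m and angle between small_tier's own z axis and vertical below 0.08 rad and contact force between the fingers and small_tier below 0.3 N and linear speed of small_tier below 0.03 m/s), for 0.2 s.
4. the ring handle sits fully down on the small tier, level, and the gripper has let go of it (horizontal distance between handle and small_tier below 0.008 m and z of handle in the frame of small_tier between 0.061 and 0.069 m and angle between handle's own z axis and vertical below 0.08 rad and contact force between the fingers and handle below 0.3 N and linear speed of handle below 0.03 m/s), for 0.2 s.
At the end, for the whole second after the job is handed in: Large tier on the foot, medium on large, small on medium, ring handle on small: each within 8 mm of the axis of the part below, within 4 mm of its full depth, tilted under 0.08 rad and at rest (under 0.02 m/s); the foot upright and moved less than 30 mm (horizontal distance between large_tier and foot below 0.008 m and z of large_tier in the frame of foot between 0.021 and 0.029 m and angle between each of large_tier, medium_tier, small_tier, handle, foot's own z axis and vertical below 0.08 rad and horizontal distance between medium_tier and large_tier below 0.008 m and z of medium_tier in the frame of large_tier between 0.061 and 0.069 m and horizontal distance between small_tier and medium_tier below 0.008 m and z of small_tier in the frame of medium_tier between 0.061 and 0.069 m and horizontal distance between handle and small_tier below 0.008 m and z of handle in the frame of small_tier between 0.061 and 0.069 m and distance of foot from where it was at the start of the episode below 0.03 m and linear speed of each of foot, large_tier, medium_tier, small_tier, handle below 0.02 m/s); the robot touches nothing.
It fails at once if a part of the stand is dropped or flung: it moves faster than 0.5 m/s while no finger touches it ((contact force between the fingers and large_tier below 0.05 N and linear speed of large_tier above 0.5 m/s) or (contact force between the fingers and medium_tier below 0.05 N and linear speed of medium_tier above 0.5 m/s) or (contact force between the fingers and small_tier below 0.05 N and linear speed of small_tier above 0.5 m/s) or (contact force between the fingers and handle below 0.05 N and linear speed of handle above 0.5 m/s)).
It fails at once if the water glass, coffee cup, teaspoon or salt shaker is moved more than 25 mm (distance of any of water_glass, coffee_cup, teaspoon, salt_shaker from where it was at the start of the episode above 0.025 m).
It also fails if it takes over 120 s, if anything falls off the work surface, if the arm or the gripper's body presses on something with over 40 N, if the wrist force passes 120 N, or if a joint passes its speed limit or range.

## Robot

A 6-joint arm with a two-finger parallel gripper is mounted at the origin on a cart in front of the work surface, level with it; the furniture and walls round the work are solid. World frame = base frame: x ahead of the robot, y to its left, z up, the work surface at z = 0. Lengths are in m, angles in rad, forces in N, time in s.
With the tool pointing down it reaches from about 0.375 to 0.9 m from the base axis. Payload 3.1 kg.
Tool frame: the origin (TCP) lies between the finger pads, 19 mm behind the fingertips; this is the grasp point; z points along the fingers, y is the line along which they close (so a half turn about z gives the same grasp; the last joint's range is limited). The gripper opens to 85 mm and grips with 20 to 120 N. Pads are 22 mm wide; open, the fingers measure 114 mm over their backs; the gripper's body (76 mm by 85 mm) begins 54 mm behind the grasp point. The pads swing forward as they close: fully open they stand 13 mm farther back than shut.
Start: joints at [1.016, 0.527, 1.433, -0, 1.181, -0.178], TCP at [0.23, 0.581, 0.25] pointing down, gripper open.
Joint ranges: [-3.08, 3.08], [-0.75, 2.2], [0.22, 2.44], [-1.43, 4.57], [0, 2.65], [-2.85, 2.85]. Speed limits (rad/s): [2.79, 2.79, 3.14, 3.14, 3.14, 3.14].

## Interface

Orientations are given as a unit quaternion [x, y, z, w].
In Python, from station import manip gives the robot as it stands.
- The arm moves only by the shell command python3 -m crank 'ROWS' [FORCE]. ROWS is JSON, a list of rows, each an object with "dp": the shift along the tool's x, y, z normalised to -1 to 1, where 1 is 50 cm, a list of three; "delta_rot": the turn, a rotation vector about the tool's x, y, z normalised to -1 to 1, where 1 is 2 pi rad, a list of three; "fingers": the opening, from -1 (shut) to 1 (fully open). A call has 1 to 12 rows; each row shifts and turns the commanded pose from where the row before left it, along the tool's axes as they then stand; what a row does not reach is not made up. A row lasts 1/12 s, in which the tool goes at most 41.7 mm and 7.16 degrees, less where a joint would pass 70% of its speed; a pose out of reach is approached as far as the arm can. A call with a number of a shift or a turn outside -1 to 1 is refused whole. A call with a gripper value outside its range is refused whole. The fingers move at their own pace and stop on an object; FORCE is the grip in N (left out, the last holds). Time passes only in rows, so rows that do not move let the fingers close. It gives the time, the measured TCP pose, the force, the opening and the grip force at its end, in the units of the state.
- manip.sense(): the state, without advancing time (a new reading comes with each control period).
- manip.snapshot(name): name is "scene" or "top"; returns (picture, depth): 420x560x3 uint8, red, green, blue; 420x560 float32, m along the optical axis (not along the pixel's ray), 0 where there is no reading.
- manip.camera_model(name): a dict with "fx", "fy", "cx", "cy" (pixels), "origin" and "attitude" of the camera in the world. Camera axes: x right, y up, looking along -z (the intrinsics and any distortion apply to the point x, -y, -z); pixel columns grow to the right and rows downward; lengths in m; the calibration is good to about 2 mm. A picture is of the moment at which its call begins. camera_model takes no time and is no camera call.
- manip.sign_off(): hands the job in; it is judged then, once.
The state is a dict: "t": time; "q": joint angles; "qd": joint speeds; "tau": joint torques, N m; "tcp_pos": TCP position; "tool_rot": TCP orientation; "force": force on the tool from outside, world axes, zero at the start; "ft_torque": the same for the moment, N m; "finger_gap": opening from 0.0 (shut) to 1.0 (fully open); "gripper_force": force on a finger pad.
Only numpy, scipy, OpenCV 4.12 (cv2) and the standard library are available. Lean on these libraries where they do the work, as an engineer would, in place of code of your own. Each camera call takes 0.05 s, during which the arm holds its last target. There are 200 camera calls.

## Working session

There is one attempt and no reset: what is moved stays moved. The work goes in short steps, Python scripts to look and compute and a shell command to move; the robot and the scene stay as the last step left them, time stands still between calls to the robot, and variables do not carry over. Pictures are saved under pics/ and viewed, at most 14 in all, crops included, and the job is handed in when it is done.

```bash
mkdir -p pics; ls; python3 - <<'E'
from station import manip
import cv2,numpy as np
for n in("scene","top"):
    p,d=manip.snapshot(n); cv2.imwrite(f"pics/{n}0.png",cv2.cvtColor(p,cv2.COLOR_RGB2BGR)); np.save(f"pics/{n}0.npy",d)
    print(n,manip.camera_model(n))
print(manip.sense())
E
```

```text
pics
scene {'fx': 524.7926303820717, 'fy': 524.7926303820717, 'cx': 271.61178018265406, 'cy': 212.2088260147648, 'origin': array([-0.46328393,  0.9409146 ,  1.25783046]), 'attitude': array([-0.16904133,  0.35970192,  0.82301574, -0.40581356])}
top {'fx': 416.1783565080529, 'fy': 416.1783565080529, 'cx': 280.0806409676276, 'cy': 210.46002865191684, 'origin': array([0.42658249, 0.12572889, 1.39540018]), 'attitude': array([-0.03211866,  0.03876234,  0.70804373, -0.70437202])}
{'t': 0.1, 'q': array([ 1.01546516e+00,  5.28377949e-01,  1.43379399e+00,  1.65414120e-05,
        1.18139080e+00, -1.78464267e-01]), 'qd': array([ 2.45540633e-05, -1.14903675e-03, -1.47451584e-03, -1.96142186e-03,
        9.54758393e-04, -1.06328070e-04]), 'tau': array([-6.83048711e-04, -4.43307602e+01, -1.78586501e+01, -2.64012378e-04,
        3.88094079e-03,  4.12374527e-05]), 'tcp_pos': array([0.2296246 , 0.58062948, 0.24912221]), 'tool_rot': array([ 1.87323305e-01,  9.82297821e-01, -9.16738871e-04, -3.60495092e-04]), 'force': array([ 0.07561673, -0.00861451,  0.40162951]), 'ft_torque': array([-0.028867  ,  0.02142273, -0.03565776]), 'gripper_force': 0.0, 'finger_gap': 0.995459142856012}
```

View pics/scene0.png

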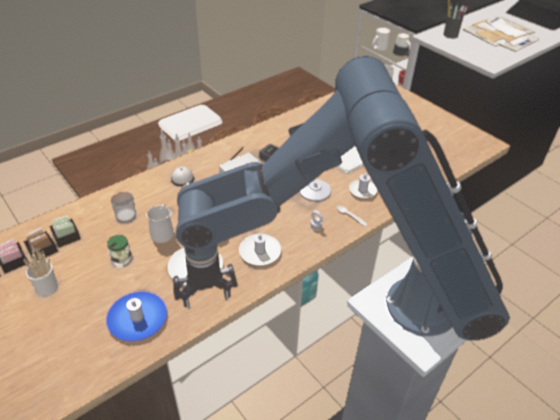

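View pics/top0.png

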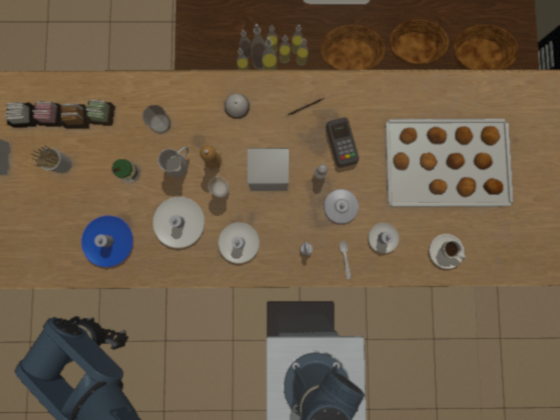

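The top view shows a blue tier at (107,241) (the look-alike), white tiers at (178,222), (238,243) and (384,238), the handle at (306,249), and the foot at (341,206). It also shows the teaspoon (345,260), cup (447,251), dispenser (268,168), and small glass items at (219,188) and (319,175). Next I'll measure these and enlarge the area.

```bash
cat > h.py <<'E'
import cv2,numpy as np
from station import manip
from scipy.spatial.transform import Rotation as R
def cam(n):
    c=manip.camera_model(n); return c,R.from_quat(c["attitude"]).as_matrix(),np.array(c["origin"])
def world(n,d):
    c,M,o=cam(n); v,u=np.mgrid[0:d.shape[0],0:d.shape[1]]
    p=np.stack([(u-c["cx"])/c["fx"]*d,-(v-c["cy"])/c["fy"]*d,-d],-1); return p@M.T+o
def onplane(n,u,v,z):
    c,M,o=cam(n); r=M@np.array([(u-c["cx"])/c["fx"],-(v-c["cy"])/c["fy"],-1]); return o+r*(z-o[2])/r[2]
def proj(n,P):
    c,M,o=cam(n); q=M.T@(np.array(P)-o); return c["cx"]+c["fx"]*q[0]/-q[2], c["cy"]-c["fy"]*q[1]/-q[2]
E
python3 - <<'E'
from h import *
d=np.load("pics/top0.npy"); p=cv2.imread("pics/top0.png"); W=world("top",d)
z=W[...,2]; m=((z>.006)&(z<.2)&(d>0)).astype(np.uint8); m[288:]=0; m[:70]=0
print("table z",np.median(z[255:285,200:500]))
n,l,s,c=cv2.connectedComponentsWithStats(m)
for i in range(1,n):
    if s[i,4]<25: continue
    q=W[l==i]; r=q[q[:,2]>q[:,2].max()-.01]
    lo,hi=q.min(0),q.max(0)
    print(c[i].round(), "ctr",((lo+hi)/2)[:2].round(3),"size",(hi-lo)[:2].round(3),"zmax",hi[2].round(3),"med",np.median(q[:,2]).round(3),"topc",r.mean(0)[:2].round(3))
cv2.imwrite("pics/crop0.png",cv2.resize(p[145:285,130:400],None,fx=2.9,fy=2.9,interpolation=cv2.INTER_CUBIC))
E
```

```text
table z -0.0004471758408688409
[237. 105.] ctr [0.924 0.258] size [0.078 0.083] zmax 0.062 med 0.036 topc [0.928 0.259]
[ 60. 114.] ctr [0.894 0.852] size [0.087 0.352] zmax 0.073 med 0.045 topc [0.892 0.842]
[156. 118.] ctr [0.869 0.517] size [0.076 0.077] zmax 0.089 med 0.04 topc [0.871 0.52 ]
[342. 142.] ctr [ 0.797 -0.1  ] size [0.167 0.109] zmax 0.043 med 0.033 topc [ 0.795 -0.101]
[450. 162.] ctr [ 0.73  -0.461] size [0.307 0.423] zmax 0.055 med 0.015 topc [ 0.732 -0.505]
[  4. 157.] ctr [0.748 1.037] size [0.111 0.024] zmax 0.056 med 0.028 topc [0.766 1.029]
[ 52. 160.] ctr [0.744 0.856] size [0.104 0.09 ] zmax 0.149 med 0.083 topc [0.726 0.846]
[210. 157.] ctr [0.746 0.347] size [0.07  0.073] zmax 0.152 med 0.124 topc [0.735 0.337]
[174. 161.] ctr [0.725 0.471] size [0.088 0.115] zmax 0.106 med 0.056 topc [0.721 0.466]
[268. 169.] ctr [0.688 0.149] size [0.111 0.123] zmax 0.169 med 0.16 topc [0.686 0.15 ]
[126. 170.] ctr [0.697 0.616] size [0.064 0.066] zmax 0.093 med 0.081 topc [0.698 0.618]
[321. 171.] ctr [ 0.69  -0.024] size [0.038 0.046] zmax 0.091 med 0.077 topc [ 0.691 -0.024]
[219. 187.] ctr [0.639 0.311] size [0.063 0.061] zmax 0.096 med 0.054 topc [0.639 0.311]
[341. 206.] ctr [ 0.58  -0.093] size [0.115 0.115] zmax 0.042 med 0.013 topc [ 0.581 -0.092]
[178. 221.] ctr [0.529 0.45 ] size [0.167 0.171] zmax 0.083 med 0.01 topc [0.529 0.448]
[106. 241.] ctr [0.471 0.686] size [0.172 0.174] zmax 0.085 med 0.011 topc [0.468 0.682]
[239. 242.] ctr [0.46  0.251] size [0.129 0.136] zmax 0.083 med 0.01 topc [0.462 0.25 ]
[384. 238.] ctr [ 0.474 -0.23 ] size [0.097 0.099] zmax 0.084 med 0.012 topc [ 0.472 -0.23 ]
[447. 251.] ctr [ 0.428 -0.439] size [0.113 0.112] zmax 0.067 med 0.013 topc [ 0.428 -0.446]
[306. 249.] ctr [0.438 0.026] size [0.042 0.037] zmax 0.069 med 0.026 topc [0.437 0.026]
[346. 261.] ctr [ 0.398 -0.105] size [0.063 0.013] zmax 0.014 med 0.009 topc [ 0.396 -0.106]
```

View pics/crop0.png

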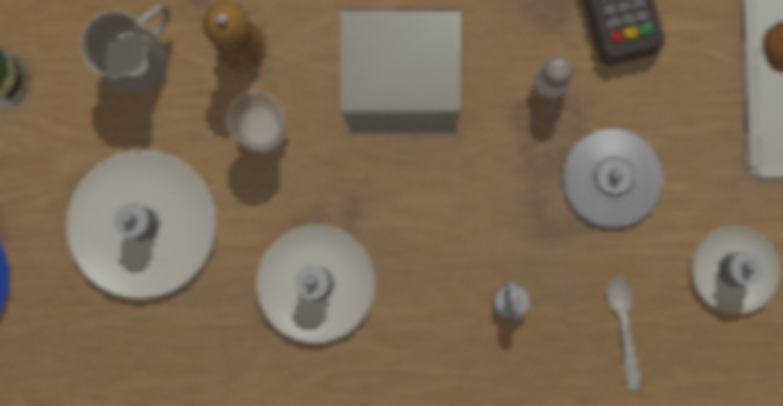

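All parts are sized and placed from the depth:

| Part | Top-view pixel | Diameter (mm) | Position x, y (m) |
|---|---|---|---|
| Large | (178,222) | 170 | 0.529, 0.449 |
| Medium | (239,242) | 134 | 0.461, 0.2505 |
| Small | (384,238) | 100 | 0.473, -0.230 |
| Foot | (341,206) | 115 | 0.580, -0.0925 |
| Handle | (306,249) | not measured | 0.438, 0.026 |

The two candidates for the large tier are the white one at (178,222) and the blue one at (107,241). The white one is meant, since the task rules out blue, and the enlarged crop confirms it. First I'll align the tool with the world axes (tool x = -world x, tool y = +world y).

```bash
cat >> h.py <<'E'
def togo(x,y,z,yaw=None):
    s=manip.sense(); M=R.from_quat(s["tool_rot"]).as_matrix()
    print("t",round(s["t"],2),"tcp",s["tcp_pos"].round(4),"dp",(M.T@(np.array([x,y,z])-s["tcp_pos"])/.5).round(4),
      "rot",((M.T@np.array(0)if 0 else (R.from_matrix(M).inv()*R.from_quat([0,1,0,0])).as_rotvec())/2/np.pi).round(4),"q6",s["q"][[0,5]].round(2),"gap",round(s["finger_gap"],3),"F",s["force"].round(1),"gf",round(s["gripper_force"],1))
def axes(n,boxes):
    p,d=manip.snapshot(n); return p,d,world(n,d)
E
python3 -m crank '[{"dp":[0,0,0],"delta_rot":[0,0,-0.015],"fingers":1},{"dp":[0,0,0],"delta_rot":[0,0,-0.015],"fingers":1},{"dp":[0,0,0],"delta_rot":[0,0,-0.015],"fingers":1},{"dp":[0,0,0],"delta_rot":[0,0,-0.015],"fingers":1},{"dp":[0,0,0],"delta_rot":[0,0,0],"fingers":1}]'
python3 -c "
from h import *
togo(.529,.449,.15)
W=world('top',np.load('pics/top0.npy'))
for n,b in dict(large=(215,225,165,190),med=(230,255,225,252),small=(228,248,374,396),foot=(196,216,331,351),blue=(228,255,95,118)).items():
    q=W[b[0]:b[1],b[2]:b[3]].reshape(-1,3); h=.045 if n!='foot' else .02
    q=q[q[:,2]>h]; print(n,((q.min(0)+q.max(0))/2).round(4),np.ptp(q,axis=0).round(3), q.mean(0).round(4))
q=W[235:262,295:318].reshape(-1,3); q=q[q[:,2]>.035]; c=q[:,:2].mean(0); w,v=np.linalg.eigh(np.cov(q[:,:2].T)); print('handle',c.round(4),np.degrees(np.arctan2(v[1,1],v[0,1])),w,len(q))
"
```

```text
t: 0.52
tcp_pos: [0.2297, 0.5808, 0.2495]
tool_rot: [-0.001, 1.0, -0.001, -0.0]
force: [0.1, 0.9, 0.5]
finger_gap: 1.003
gripper_force: 0.0
t 0.52 tcp [0.2297 0.5808 0.2495] dp [-0.5982 -0.2645  0.1988] rot [-0.0002 -0.0001  0.0003] q6 [ 1.02 -0.56] gap 1.003 F [0.1 0.9 0.5] gf 0.0
large [0.5332 0.4484 0.0653] [0.03  0.037 0.036] [0.5315 0.4471 0.0655]
med [0.4529 0.1963 0.7214] [0.053 0.141 1.348] [0.4596 0.2457 0.1   ]
small [ 0.4737 -0.2309  0.0648] [0.033 0.037 0.038] [ 0.4733 -0.229   0.0644]
foot [0.5145 0.0029 0.7077] [0.176 0.246 1.375] [ 0.5777 -0.0893  0.0447]
blue [0.4559 0.4145 0.7205] [0.059 0.578 1.35 ] [0.467  0.6649 0.1019]
handle [0.4377 0.0309] 95.49366322383469 [0.00016366 0.00042234] 47
```

```bash
python3 -m crank '[{"dp":[-0.05,-0.022,0],"delta_rot":[0,0,0],"fingers":1},{"dp":[-0.06,-0.026,0],"delta_rot":[0,0,0],"fingers":1},{"dp":[-0.06,-0.026,0],"delta_rot":[0,0,0],"fingers":1},{"dp":[-0.06,-0.026,0],"delta_rot":[0,0,0],"fingers":1},{"dp":[-0.06,-0.026,0],"delta_rot":[0,0,0],"fingers":1},{"dp":[-0.06,-0.027,0],"delta_rot":[0,0,0],"fingers":1},{"dp":[-0.06,-0.027,0],"delta_rot":[0,0,0],"fingers":1},{"dp":[-0.06,-0.027,0.02],"delta_rot":[0,0,0],"fingers":1},{"dp":[-0.06,-0.027,0.04],"delta_rot":[0,0,0],"fingers":1},{"dp":[-0.05,-0.02,0.04],"delta_rot":[0,0,0],"fingers":1},{"dp":[-0.018,-0.01,0.04],"delta_rot":[0,0,0],"fingers":1},{"dp":[0,0,0.02],"delta_rot":[0,0,0],"fingers":1}]'
python3 -c "
from h import *
togo(.529,.449,.15)
d=np.load('pics/top0.npy');W=world('top',d);W[d<=0]=9
def fit(n,cx,cy,r,lo,hi,fc=True):
    q=W.reshape(-1,3); q=q[(np.hypot(q[:,0]-cx,q[:,1]-cy)<r)&(q[:,2]>lo)&(q[:,2]<hi)]
    (c,rad)=cv2.minEnclosingCircle(q[:,:2].astype(np.float32)); print(n,lo,len(q),'enc',np.round(c,4),round(rad,4),'mean',q.mean(0)[:2].round(4),'bbox',((q.min(0)+q.max(0))/2)[:2].round(4))
for n,x,y,r in(('large',.529,.449,.09),('med',.461,.2505,.072),('small',.473,-.23,.055)):
    fit(n,x,y,r,.007,.03); fit(n,x,y,.03,.062,.075); fit(n,x,y,.03,.055,.09)
fit('foot',.58,-.0925,.063,.005,.04);fit('foot',.58,-.0925,.03,.02,.03);fit('foot',.58,-.0925,.02,.03,.05)
q=W.reshape(-1,3);q=q[(np.hypot(q[:,0]-.438,q[:,1]-.026)<.035)];
for lo,hi in((.006,.03),(.035,.08),(.055,.08)): fit('handle',.438,.026,.035,lo,hi)
k=q[q[:,2]>.04];w,v=np.linalg.eigh(np.cov(k[:,:2].T));print(np.degrees(np.arctan2(v[1,1],v[0,1])),np.sqrt(w)); print(k.round(3).tolist())
"
```

```text
t: 1.52
tcp_pos: [0.5307, 0.4465, 0.1667]
tool_rot: [0.003, 1.0, -0.001, -0.001]
force: [-0.0, 1.2, -0.1]
finger_gap: 1.0
gripper_force: 0.0
t 1.52 tcp [0.5307 0.4465 0.1667] dp [0.0034 0.0051 0.0334] rot [-0.0004 -0.0004 -0.0009] q6 [ 0.54 -1.03] gap 1.0 F [-0.   1.2 -0.1] gf 0.0
large 0.007 1104 enc [0.5293 0.4498] 0.086 mean [0.5306 0.4493] bbox [0.5293 0.4503]
large 0.062 85 enc [0.5294 0.448 ] 0.0186 mean [0.5293 0.4479] bbox [0.5298 0.4479]
large 0.055 114 enc [0.53   0.4493] 0.0194 mean [0.5295 0.4478] bbox [0.53   0.4484]
med 0.007 684 enc [0.4593 0.2513] 0.0687 mean [0.461  0.2497] bbox [0.4602 0.2508]
med 0.062 79 enc [0.4608 0.2492] 0.0186 mean [0.4602 0.2492] bbox [0.4617 0.2491]
med 0.055 112 enc [0.4609 0.2495] 0.0188 mean [0.4606 0.249 ] bbox [0.4617 0.2492]
small 0.007 370 enc [ 0.4736 -0.2312] 0.0505 mean [ 0.4735 -0.2311] bbox [ 0.4739 -0.2304]
small 0.062 72 enc [ 0.4733 -0.2314] 0.0189 mean [ 0.4731 -0.2307] bbox [ 0.4735 -0.2306]
small 0.055 115 enc [ 0.4734 -0.2312] 0.019 mean [ 0.4733 -0.2299] bbox [ 0.4736 -0.2313]
foot 0.005 895 enc [ 0.5791 -0.0924] 0.062 me
[... 819 characters left out ...]
46, 0.031, 0.065], [0.446, 0.028, 0.065], [0.446, 0.024, 0.06], [0.443, 0.031, 0.062], [0.443, 0.028, 0.063], [0.443, 0.024, 0.064], [0.44, 0.031, 0.066], [0.44, 0.028, 0.069], [0.44, 0.025, 0.067], [0.437, 0.031, 0.065], [0.437, 0.028, 0.064], [0.437, 0.025, 0.068], [0.437, 0.021, 0.062], [0.433, 0.028, 0.066], [0.433, 0.025, 0.069], [0.433, 0.021, 0.065], [0.43, 0.028, 0.067], [0.43, 0.025, 0.067], [0.43, 0.022, 0.066], [0.427, 0.028, 0.064], [0.427, 0.025, 0.064], [0.427, 0.021, 0.065], [0.424, 0.028, 0.06], [0.424, 0.025, 0.062], [0.424, 0.021, 0.061], [0.421, 0.027, 0.057], [0.421, 0.025, 0.062], [0.421, 0.021, 0.058], [0.418, 0.027, 0.054], [0.418, 0.024, 0.052], [0.418, 0.021, 0.051]]
```

```bash
python3 -m crank '[{"dp":[0,0,0],"delta_rot":[0,0,0],"fingers":1},{"dp":[0,0,0.02],"delta_rot":[0,0,0],"fingers":1},{"dp":[0,0,0.02],"delta_rot":[0,0,0],"fingers":1},{"dp":[0,0,0],"delta_rot":[0,0,0],"fingers":1},{"dp":[0,0,0],"delta_rot":[0,0,0],"fingers":1}]'
python3 -c "
from h import *
togo(.5295,.4482,.045)"
```

```text
t: 1.93
tcp_pos: [0.5278, 0.4498, 0.1499]
tool_rot: [-0.001, 1.0, -0.0, -0.0]
force: [-0.0, -0.2, -0.6]
finger_gap: 0.999
gripper_force: 0.0
t 1.93 tcp [0.5278 0.4498 0.1499] dp [-0.0036 -0.0032  0.2099] rot [-0.0001 -0.0001  0.0002] q6 [ 0.55 -1.03] gap 0.999 F [-0.  -0.2 -0.6] gf 0.0
```

```bash
python3 -m crank '[{"dp":[-0.0036,-0.0032,0.02],"delta_rot":[0,0,0],"fingers":1},{"dp":[0,0,0.035],"delta_rot":[0,0,0],"fingers":1},{"dp":[0,0,0.035],"delta_rot":[0,0,0],"fingers":1},{"dp":[0,0,0.035],"delta_rot":[0,0,0],"fingers":1},{"dp":[0,0,0.035],"delta_rot":[0,0,0],"fingers":1},{"dp":[0,0,0.03],"delta_rot":[0,0,0],"fingers":1},{"dp":[0,0,0.02],"delta_rot":[0,0,0],"fingers":1},{"dp":[0,0,0],"delta_rot":[0,0,0],"fingers":1},{"dp":[0,0,0],"delta_rot":[0,0,0],"fingers":1}]'
python3 -c "
from h import *
togo(.5295,.4482,.045)"
python3 -m crank '[{"dp":[0,0,0],"delta_rot":[0,0,0],"fingers":0.2},{"dp":[0,0,0],"delta_rot":[0,0,0],"fingers":0},{"dp":[0,0,0],"delta_rot":[0,0,0],"fingers":-0.2},{"dp":[0,0,0],"delta_rot":[0,0,0],"fingers":-0.6},{"dp":[0,0,0],"delta_rot":[0,0,0],"fingers":-1},{"dp":[0,0,0],"delta_rot":[0,0,0],"fingers":-1},{"dp":[0,0,0],"delta_rot":[0,0,0],"fingers":-1},{"dp":[0,0,0],"delta_rot":[0,0,0],"fingers":-1}]' 40
python3 -c "
from h import *
togo(.5295,.4482,.045)"
```

```text
t: 2.68
tcp_pos: [0.5307, 0.4476, 0.0446]
tool_rot: [-0.0, 1.0, -0.0, -0.0]
force: [0.5, 0.8, 0.0]
finger_gap: 0.999
gripper_force: 0.0
t 2.68 tcp [0.5307 0.4476 0.0446] dp [ 0.0023  0.0012 -0.0007] rot [-0.     -0.0001  0.    ] q6 [ 0.54 -1.03] gap 0.999 F [0.5 0.8 0. ] gf 0.0
t: 3.35
tcp_pos: [0.5315, 0.4486, 0.0464]
tool_rot: [-0.0, 1.0, 0.001, 0.001]
force: [-0.6, 2.2, 6.4]
finger_gap: 0.434
gripper_force: 41.1
t 3.35 tcp [0.5315 0.4486 0.0464] dp [ 0.0041 -0.0008  0.0028] rot [0.0003 0.0004 0.    ] q6 [ 0.54 -1.03] gap 0.434 F [-0.6  2.2  6.4] gf 41.1
```

```bash
python3 -m crank '[{"dp":[0,0,-0.01],"delta_rot":[0,0,0],"fingers":-1},{"dp":[0,0,-0.02],"delta_rot":[0,0,0],"fingers":-1},{"dp":[0,0,-0.04],"delta_rot":[0,0,0],"fingers":-1},{"dp":[0,0,-0.05],"delta_rot":[0,0,0],"fingers":-1},{"dp":[0,0,-0.05],"delta_rot":[0,0,0],"fingers":-1},{"dp":[0,0,-0.05],"delta_rot":[0,0,0],"fingers":-1},{"dp":[0,0,-0.05],"delta_rot":[0,0,0],"fingers":-1},{"dp":[0,0,-0.05],"delta_rot":[0,0,0],"fingers":-1},{"dp":[0,0,-0.05],"delta_rot":[0,0,0],"fingers":-1},{"dp":[0,0,-0.04],"delta_rot":[0,0,0],"fingers":-1},{"dp":[0,0,-0.02],"delta_rot":[0,0,0],"fingers":-1},{"dp":[0,0,0],"delta_rot":[0,0,0],"fingers":-1}]' 50
python3 -c "
from h import *
togo(.582,-.093,.26)"
```

```text
t: 4.35
tcp_pos: [0.5315, 0.4478, 0.2626]
tool_rot: [-0.0, 1.0, 0.001, 0.002]
force: [-0.1, 0.3, -3.7]
finger_gap: 0.43
gripper_force: 50.7
t 4.35 tcp [0.5315 0.4478 0.2626] dp [-0.1008 -1.0817  0.0036] rot [0.0003 0.0006 0.    ] q6 [ 0.54 -1.03] gap 0.43 F [-0.1  0.3 -3.7] gf 50.7
```

```bash
python3 -m crank '[{"dp":[0,-0.02,0],"delta_rot":[0,0,0],"fingers":-1},{"dp":[-0.004,-0.04,0],"delta_rot":[0,0,0],"fingers":-1},{"dp":[-0.005,-0.055,0],"delta_rot":[0,0,0],"fingers":-1},{"dp":[-0.005,-0.055,0],"delta_rot":[0,0,0],"fingers":-1},{"dp":[-0.005,-0.055,0],"delta_rot":[0,0,0],"fingers":-1},{"dp":[-0.005,-0.055,0],"delta_rot":[0,0,0],"fingers":-1},{"dp":[-0.005,-0.055,0],"delta_rot":[0,0,0],"fingers":-1},{"dp":[-0.005,-0.055,0],"delta_rot":[0,0,0],"fingers":-1},{"dp":[-0.005,-0.055,0],"delta_rot":[0,0,0],"fingers":-1},{"dp":[-0.005,-0.055,0],"delta_rot":[0,0,0],"fingers":-1},{"dp":[-0.005,-0.055,0],"delta_rot":[0,0,0],"fingers":-1},{"dp":[-0.005,-0.055,0],"delta_rot":[0,0,0],"fingers":-1}]'
python3 -m crank '[{"dp":[-0.005,-0.055,0],"delta_rot":[0,0,0],"fingers":-1},{"dp":[-0.005,-0.055,0],"delta_rot":[0,0,0],"fingers":-1},{"dp":[-0.005,-0.055,0],"delta_rot":[0,0,0],"fingers":-1},{"dp":[-0.005,-0.055,0],"delta_rot":[0,0,0],"fingers":-1},{"dp":[-0.005,-0.055,0],"delta_rot":[0,0,0],"fingers":-1},{"dp":[-0.005,-0.055,0],"delta_rot":[0,0,0],"fingers":-1},{"dp":[-0.005,-0.05,0],"delta_rot":[0,0,0],"fingers":-1},{"dp":[-0.005,-0.04,0],"delta_rot":[0,0,0],"fingers":-1},{"dp":[-0.003,-0.02,0],"delta_rot":[0,0,0],"fingers":-1},{"dp":[0,-0.005,0],"delta_rot":[0,0,0],"fingers":-1},{"dp":[0,0,0],"delta_rot":[0,0,0],"fingers":-1},{"dp":[0,0,0],"delta_rot":[0,0,0],"fingers":-1}]'
python3 - <<'E'
from h import *
togo(.5815,-.093,.12)
p,d=manip.snapshot("top"); cv2.imwrite("pics/top1.png",cv2.cvtColor(p,cv2.COLOR_RGB2BGR)); np.save("pics/top1.npy",d)
p,d=manip.snapshot("scene"); cv2.imwrite("pics/scene1.png",cv2.cvtColor(p,cv2.COLOR_RGB2BGR)); np.save("pics/scene1.npy",d)
a=cv2.imread("pics/top1.png")[100:290,230:460]; b=cv2.imread("pics/scene1.png")[100:290,200:430]
cv2.imwrite("pics/c1.png",cv2.resize(np.hstack([a,b]),None,fx=1.7,fy=1.7))
E
```

```text
t: 5.35
tcp_pos: [0.5556, 0.1404, 0.2575]
tool_rot: [-0.0, 1.0, -0.0, -0.003]
force: [0.8, -0.7, -5.0]
finger_gap: 0.432
gripper_force: 50.9
t: 6.35
tcp_pos: [0.5784, -0.0788, 0.2591]
tool_rot: [-0.0, 1.0, 0.001, -0.001]
force: [0.1, 0.6, -4.5]
finger_gap: 0.429
gripper_force: 50.9
t 6.35 tcp [ 0.5784 -0.0788  0.2591] dp [-0.0069 -0.0289  0.2782] rot [ 0.0002 -0.0004  0.0001] q6 [-0.33 -1.9 ] gap 0.429 F [ 0.1  0.6 -4.5] gf 50.9
```

View pics/c1.png

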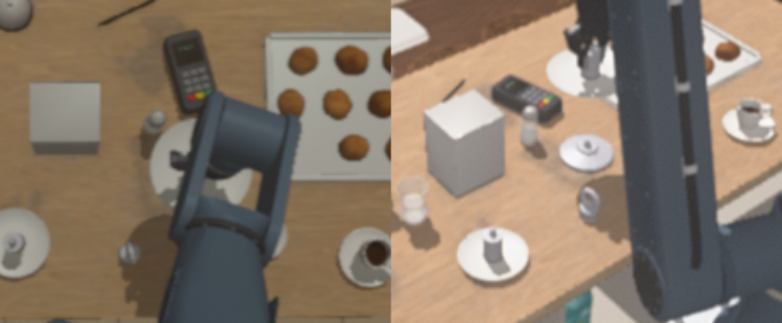

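The left crop shows the plate held level above the foot and partly hidden by the arm, around top pixel (345,195). The right crop shows the foot clear at scene pixel (314,190) and the plate at about (312,142). I'll fit the plate centre from its visible edge.

```bash
cat >> h.py <<'E'
from scipy.optimize import least_squares
def edgefit(n,d,c0,rad,lo,hi):
    """centre of a round plate of known radius from the visible outer edge points in depth"""
    W=world(n,d); W[d<=0]=9
    q=W.reshape(-1,3); r=np.hypot(q[:,0]-c0[0],q[:,1]-c0[1])
    q=q[(q[:,2]>lo)&(q[:,2]<hi)&(r<rad+.03)]
    a=np.arctan2(q[:,1]-c0[1],q[:,0]-c0[0]); rr=np.hypot(q[:,0]-c0[0],q[:,1]-c0[1]); E=[]
    for k in np.arange(-np.pi,np.pi,.1):
        s=(a>=k)&(a<k+.1)
        if s.sum() and rr[s].max()>rad-.012: E.append(q[s][rr[s].argmax()])
    E=np.array(E)
    f=least_squares(lambda c:np.hypot(E[:,0]-c[0],E[:,1]-c[1])-c[2],[*c0,rad],loss="soft_l1",f_scale=.001)
    g=least_squares(lambda c:np.hypot(E[:,0]-c[0],E[:,1]-c[1])-rad,c0,loss="soft_l1",f_scale=.001)
    print(n,len(E),"z",np.median(E[:,2]).round(4),"free",f.x.round(4),"fixedR",g.x.round(4),"rms",np.sqrt(np.mean(g.fun**2)).round(4))
    return g.x
E
python3 - <<'E'
from h import *
t0=np.load("pics/top0.npy");t1=np.load("pics/top1.npy");s0=np.load("pics/scene0.npy");s1=np.load("pics/scene1.npy")
edgefit("top",t0,[.5295,.4485],.085,.008,.03)
edgefit("top",t1,[.578,-.08],.085,.205,.25)
edgefit("scene",s1,[.578,-.08],.085,.205,.25)
edgefit("top",t0,[.58,-.093],.058,.004,.03)
edgefit("scene",s1,[.58,-.093],.058,.004,.03)
edgefit("top",t0,[.58,-.093],.02,.02,.03)
edgefit("scene",s1,[.58,-.093],.02,.02,.03)
E
```

```text
top 63 z 0.0141 free [0.5297 0.4493 0.0842] fixedR [0.5297 0.4493] rms 0.0012
top 34 z 0.2251 free [ 0.5768 -0.0792  0.0844] fixedR [ 0.5768 -0.0795] rms 0.0008
scene 37 z 0.227 free [ 0.5759 -0.0767  0.0851] fixedR [ 0.5759 -0.0765] rms 0.0032
top 63 z 0.0059 free [ 0.575  -0.0947  0.0654] fixedR [ 0.5805 -0.0932] rms 0.015
scene 62 z 0.0075 free [ 0.5863 -0.0949  0.0648] fixedR [ 0.5811 -0.0898] rms 0.0133
top 58 z 0.0236 free [ 0.581  -0.0923  0.0201] fixedR [ 0.5809 -0.0923] rms 0.0049
scene 38 z 0.0238 free [ 0.5794 -0.0897  0.02  ] fixedR [ 0.5794 -0.0897] rms 0.0067
```

Both cameras agree: the plate must shift +3.8 mm in x and -13 mm in y. I'll correct that and lower it to just above the pin.

```bash
python3 -m crank '[{"dp":[-0.0038,-0.013,0],"delta_rot":[0,0,0],"fingers":-1},{"dp":[-0.0038,-0.013,0.02],"delta_rot":[0,0,0],"fingers":-1},{"dp":[0,0,0.035],"delta_rot":[0,0,0],"fingers":-1},{"dp":[0,0,0.04],"delta_rot":[0,0,0],"fingers":-1},{"dp":[0,0,0.04],"delta_rot":[0,0,0],"fingers":-1},{"dp":[0,0,0.04],"delta_rot":[0,0,0],"fingers":-1},{"dp":[0,0,0.04],"delta_rot":[0,0,0],"fingers":-1},{"dp":[0,0,0.04],"delta_rot":[0,0,0],"fingers":-1},{"dp":[0,0,0.03],"delta_rot":[0,0,0],"fingers":-1},{"dp":[0,0,0.015],"delta_rot":[0,0,0],"fingers":-1},{"dp":[0,0,0],"delta_rot":[0,0,0],"fingers":-1},{"dp":[0,0,0],"delta_rot":[0,0,0],"fingers":-1}]'
python3 - <<'E'
from h import *
togo(.582,-.092,.07)
for n in("top","scene"):
    p,d=manip.snapshot(n); edgefit(n,d,[.58,-.092],.085,.055,.095)
E
```

```text
t: 7.45
tcp_pos: [0.5835, -0.0931, 0.1098]
tool_rot: [-0.0, 1.0, -0.0, -0.0]
force: [0.9, -0.4, -4.1]
finger_gap: 0.433
gripper_force: 51.0
t 7.45 tcp [ 0.5835 -0.0931  0.1098] dp [0.0029 0.0022 0.0796] rot [-0.     -0.      0.0001] q6 [-0.35 -1.92] gap 0.433 F [ 0.9 -0.4 -4.1] gf 51.0
top 28 z 0.0769 free [ 0.5819 -0.0937  0.0839] fixedR [ 0.5817 -0.0948] rms 0.0079
scene 34 z 0.0787 free [ 0.5821 -0.0914  0.0842] fixedR [ 0.5817 -0.0922] rms 0.0026
```

```bash
python3 -m crank '[{"dp":[0.003,0.002,0.01],"delta_rot":[0,0,0],"fingers":-1},{"dp":[0,0,0.015],"delta_rot":[0,0,0],"fingers":-1},{"dp":[0,0,0.012],"delta_rot":[0,0,0],"fingers":-1},{"dp":[0,0,0.01],"delta_rot":[0,0,0],"fingers":-1},{"dp":[0,0,0.008],"delta_rot":[0,0,0],"fingers":-1},{"dp":[0,0,0.008],"delta_rot":[0,0,0],"fingers":-1},{"dp":[0,0,0.006],"delta_rot":[0,0,0],"fingers":-1},{"dp":[0,0,0.004],"delta_rot":[0,0,0],"fingers":-1},{"dp":[0,0,0.003],"delta_rot":[0,0,0],"fingers":-1},{"dp":[0,0,0],"delta_rot":[0,0,0],"fingers":-1}]'
python3 -c "
from h import *
togo(.5815,-.092,.07)"
```

```text
t: 8.38
tcp_pos: [0.5816, -0.0919, 0.0718]
tool_rot: [-0.0, 1.0, 0.0, -0.0]
force: [-0.5, 0.8, -4.4]
finger_gap: 0.434
gripper_force: 51.0
t 8.38 tcp [ 0.5816 -0.0919  0.0718] dp [ 0.0003 -0.0002  0.0035] rot [ 0. -0.  0.] q6 [-0.35 -1.92] gap 0.434 F [-0.5  0.8 -4.4] gf 51.0
```

```bash
python3 -m crank '[{"dp":[0,0,0.002],"delta_rot":[0,0,0],"fingers":-1},{"dp":[0,0,0.002],"delta_rot":[0,0,0],"fingers":-1},{"dp":[0,0,0],"delta_rot":[0,0,0],"fingers":-1}]'
python3 -m crank '[{"dp":[0,0,0.002],"delta_rot":[0,0,0],"fingers":-1},{"dp":[0,0,0],"delta_rot":[0,0,0],"fingers":-1}]'
```

```text
t: 8.63
tcp_pos: [0.5818, -0.092, 0.0714]
tool_rot: [-0.0, 1.0, -0.0, 0.0]
force: [-2.0, -0.1, 3.6]
finger_gap: 0.432
gripper_force: 52.1
t: 8.8
tcp_pos: [0.5819, -0.092, 0.0714]
tool_rot: [-0.0, 1.0, -0.0, 0.001]
force: [-3.6, 1.3, 11.1]
finger_gap: 0.433
gripper_force: 52.8
```

It made contact at the expected height: grip height 0.0464 m plus the 25 mm seat. I'll relieve the force and open.

```bash
python3 -m crank '[{"dp":[0,0,-0.002],"delta_rot":[0,0,0],"fingers":-1},{"dp":[0,0,0],"delta_rot":[0,0,0],"fingers":-0.1},{"dp":[0,0,0],"delta_rot":[0,0,0],"fingers":0},{"dp":[0,0,0],"delta_rot":[0,0,0],"fingers":0.3},{"dp":[0,0,0],"delta_rot":[0,0,0],"fingers":0.6},{"dp":[0,0,0],"delta_rot":[0,0,0],"fingers":0.6},{"dp":[0,0,0],"delta_rot":[0,0,0],"fingers":0.6},{"dp":[0,0,0],"delta_rot":[0,0,0],"fingers":0.6}]' 20
python3 -m crank '[{"dp":[0,0,-0.02],"delta_rot":[0,0,0],"fingers":0.6},{"dp":[0,0,-0.04],"delta_rot":[0,0,0],"fingers":0.6},{"dp":[0,0,-0.06],"delta_rot":[0,0,0],"fingers":0.6},{"dp":[0,0,-0.06],"delta_rot":[0,0,0],"fingers":0.6},{"dp":[0,0,-0.06],"delta_rot":[0,0,0],"fingers":0.6},{"dp":[0,0,-0.06],"delta_rot":[0,0,0],"fingers":0.6},{"dp":[0.02,0.06,0],"delta_rot":[0,0,0],"fingers":1},{"dp":[0.03,0.07,0],"delta_rot":[0,0,0],"fingers":1},{"dp":[0.03,0.07,0],"delta_rot":[0,0,0],"fingers":1},{"dp":[0.03,0.07,0],"delta_rot":[0,0,0],"fingers":1},{"dp":[0.03,0.07,0],"delta_rot":[0,0,0],"fingers":1},{"dp":[0.03,0.07,0],"delta_rot":[0,0,0],"fingers":1}]'
python3 - <<'E'
from h import *
togo(.4615,.249,.15)
for n in("top","scene"):
    p,d=manip.snapshot(n); cv2.imwrite(f"pics/{n}2.png",cv2.cvtColor(p,cv2.COLOR_RGB2BGR)); np.save(f"pics/{n}2.npy",d)
    edgefit(n,d,[.581,-.092],.085,.03,.055); edgefit(n,d,[.581,-.092],.019,.08,.1)
    edgefit(n,d,[.461,.25],.067,.008,.03)
E
```

```text
t: 9.47
tcp_pos: [0.5817, -0.0919, 0.0699]
tool_rot: [-0.0, 1.0, 0.0, -0.0]
force: [-0.4, -0.4, -0.0]
finger_gap: 0.8
gripper_force: 0.0
t: 10.47
tcp_pos: [0.4956, 0.1145, 0.2209]
tool_rot: [0.0, 1.0, 0.0, 0.0]
force: [0.2, 0.4, -0.6]
finger_gap: 0.996
gripper_force: 0.0
t 10.47 tcp [0.4956 0.1145 0.2209] dp [0.0685 0.269  0.1417] rot [ 0.      0.0002 -0.0001] q6 [ 0.01 -1.56] gap 0.996 F [ 0.2  0.4 -0.6] gf 0.0
top 63 z 0.039 free [ 0.5805 -0.0927  0.0843] fixedR [ 0.5806 -0.0927] rms 0.0053
top 51 z 0.0878 free [ 0.5803 -0.092   0.0171] fixedR [ 0.5807 -0.0924] rms 0.0035
top 52 z 0.0131 free [0.4602 0.2501 0.0657] fixedR [0.4602 0.2492] rms 0.0039
scene 58 z 0.0384 free [ 0.5811 -0.0891  0.0844] fixedR [ 0.5813 -0.089 ] rms 0.0067
scene 37 z 0.0877 free [ 0.5798 -0.0891  0.0176] fixedR [ 0.5803 -0.0891] rms 0.0037
scene 59 z 0.0137 free [0.4604 0.2519 0.0662] fixedR [0.4605 0.2517] rms 0.0031
```

The large tier is seated: rim at 0.039 and column top at about 0.09. Next is the medium tier.

```bash
python3 -m crank '[{"dp":[0.014,0.06,0],"delta_rot":[0,0,0],"fingers":1},{"dp":[0.014,0.06,0],"delta_rot":[0,0,0],"fingers":1},{"dp":[0.013,0.05,0.02],"delta_rot":[0,0,0],"fingers":1},{"dp":[0.01,0.035,0.04],"delta_rot":[0,0,0],"fingers":1},{"dp":[0.005,0.015,0.04],"delta_rot":[0,0,0],"fingers":1},{"dp":[0,0,0.03],"delta_rot":[0,0,0],"fingers":1},{"dp":[0,0,0.01],"delta_rot":[0,0,0],"fingers":1},{"dp":[0,0,0],"delta_rot":[0,0,0],"fingers":1},{"dp":[0,0,0],"delta_rot":[0,0,0],"fingers":1},{"dp":[0,0,0],"delta_rot":[0,0,0],"fingers":1}]'
python3 -c "
from h import *
togo(.4616,.2498,.046)"
```

```text
t: 11.4
tcp_pos: [0.4697, 0.2228, 0.1511]
tool_rot: [0.0, 1.0, 0.0, 0.001]
force: [0.4, -0.2, 0.5]
finger_gap: 0.999
gripper_force: 0.0
t 11.4 tcp [0.4697 0.2228 0.1511] dp [0.0168 0.054  0.2101] rot [ 0.0001  0.0004 -0.0001] q6 [ 0.23 -1.34] gap 0.999 F [ 0.4 -0.2  0.5] gf 0.0
```

```bash
python3 -m crank '[{"dp":[0.007,0.024,0],"delta_rot":[0,0,0],"fingers":1},{"dp":[0.007,0.02,0],"delta_rot":[0,0,0],"fingers":1},{"dp":[0.003,0.01,0.02],"delta_rot":[0,0,0],"fingers":1},{"dp":[0,0,0.04],"delta_rot":[0,0,0],"fingers":1},{"dp":[0,0,0.04],"delta_rot":[0,0,0],"fingers":1},{"dp":[0,0,0.02],"delta_rot":[0,0,0],"fingers":1},{"dp":[0,0,0],"delta_rot":[0,0,0],"fingers":1},{"dp":[0,0,0],"delta_rot":[0,0,0],"fingers":1}]'
python3 -c "
from h import *
togo(.4616,.2498,.046)"
```

```text
t: 12.07
tcp_pos: [0.4596, 0.2503, 0.0894]
tool_rot: [-0.0, 1.0, -0.0, -0.001]
force: [0.6, -0.4, 0.3]
finger_gap: 0.999
gripper_force: 0.0
t 12.07 tcp [0.4596 0.2503 0.0894] dp [-0.0042 -0.001   0.0869] rot [-0.0001 -0.0002  0.0001] q6 [ 0.29 -1.29] gap 0.999 F [ 0.6 -0.4  0.3] gf 0.0
```

```bash
python3 -m crank '[{"dp":[-0.002,0,0.02],"delta_rot":[0,0,0],"fingers":1},{"dp":[-0.002,0,0.03],"delta_rot":[0,0,0],"fingers":1},{"dp":[0,0,0.025],"delta_rot":[0,0,0],"fingers":1},{"dp":[0,0,0.012],"delta_rot":[0,0,0],"fingers":1},{"dp":[0,0,0],"delta_rot":[0,0,0],"fingers":0.6},{"dp":[0,0,0],"delta_rot":[0,0,0],"fingers":0.1},{"dp":[0,0,0],"delta_rot":[0,0,0],"fingers":-0.1},{"dp":[0,0,0],"delta_rot":[0,0,0],"fingers":-0.5},{"dp":[0,0,0],"delta_rot":[0,0,0],"fingers":-1},{"dp":[0,0,0],"delta_rot":[0,0,0],"fingers":-1},{"dp":[0,0,0],"delta_rot":[0,0,0],"fingers":-1},{"dp":[0,0,0],"delta_rot":[0,0,0],"fingers":-1}]' 50
python3 -m crank '[{"dp":[0,0,-0.01],"delta_rot":[0,0,0],"fingers":-1},{"dp":[0,0,-0.02],"delta_rot":[0,0,0],"fingers":-1},{"dp":[0,0,-0.04],"delta_rot":[0,0,0],"fingers":-1},{"dp":[0,0,-0.05],"delta_rot":[0,0,0],"fingers":-1},{"dp":[0,0,-0.05],"delta_rot":[0,0,0],"fingers":-1},{"dp":[0,0,-0.05],"delta_rot":[0,0,0],"fingers":-1},{"dp":[0,0,-0.05],"delta_rot":[0,0,0],"fingers":-1},{"dp":[0,0,-0.05],"delta_rot":[0,0,0],"fingers":-1},{"dp":[0,0,-0.05],"delta_rot":[0,0,0],"fingers":-1},{"dp":[0,0,-0.04],"delta_rot":[0,0,0],"fingers":-1},{"dp":[0,0,-0.02],"delta_rot":[0,0,0],"fingers":-1},{"dp":[0,0,0],"delta_rot":[0,0,0],"fingers":-1}]'
python3 -c "
from h import *
togo(.5817,-.0919,.27)"
```

```text
t: 13.07
tcp_pos: [0.4627, 0.2504, 0.0474]
tool_rot: [-0.0, 1.0, 0.0, 0.001]
force: [-0.2, 0.9, 5.9]
finger_gap: 0.436
gripper_force: 50.2
t: 14.07
tcp_pos: [0.463, 0.2504, 0.264]
tool_rot: [-0.0, 1.0, 0.001, 0.002]
force: [0.1, -0.3, -2.9]
finger_gap: 0.433
gripper_force: 50.4
t 14.07 tcp [0.463  0.2504 0.264 ] dp [-0.2374 -0.6846 -0.0118] rot [0.0002 0.0008 0.    ] q6 [ 0.28 -1.29] gap 0.433 F [ 0.1 -0.3 -2.9] gf 50.4
```

```bash
python3 -m crank '[{"dp":[-0.007,-0.02,0],"delta_rot":[0,0,0],"fingers":-1},{"dp":[-0.014,-0.04,0],"delta_rot":[0,0,0],"fingers":-1},{"dp":[-0.019,-0.055,0],"delta_rot":[0,0,0],"fingers":-1},{"dp":[-0.019,-0.055,0],"delta_rot":[0,0,0],"fingers":-1},{"dp":[-0.019,-0.055,0],"delta_rot":[0,0,0],"fingers":-1},{"dp":[-0.019,-0.055,0],"delta_rot":[0,0,0],"fingers":-1},{"dp":[-0.019,-0.055,0],"delta_rot":[0,0,0],"fingers":-1},{"dp":[-0.019,-0.055,0],"delta_rot":[0,0,0],"fingers":-1},{"dp":[-0.019,-0.055,0],"delta_rot":[0,0,0],"fingers":-1},{"dp":[-0.019,-0.055,0],"delta_rot":[0,0,0],"fingers":-1},{"dp":[-0.019,-0.055,0],"delta_rot":[0,0,0],"fingers":-1},{"dp":[-0.015,-0.045,0],"delta_rot":[0,0,0],"fingers":-1}]'
python3 -m crank '[{"dp":[-0.012,-0.035,0],"delta_rot":[0,0,0],"fingers":-1},{"dp":[-0.008,-0.025,0],"delta_rot":[0,0,0],"fingers":-1},{"dp":[0,0,0],"delta_rot":[0,0,0],"fingers":-1},{"dp":[0,0,0],"delta_rot":[0,0,0],"fingers":-1},{"dp":[0,0,0],"delta_rot":[0,0,0],"fingers":-1}]'
python3 - <<'E'
from h import *
togo(.582,-.0919,.16)
for n in("top","scene"):
    p,d=manip.snapshot(n); np.save(f"pics/{n}3.npy",d); c=manip.sense()["tcp_pos"]
    edgefit(n,d,list(c[:2]),.067,.21,.26)
E
```

```text
t: 15.07
tcp_pos: [0.5648, -0.0526, 0.259]
tool_rot: [0.001, 1.0, 0.0, -0.002]
force: [0.5, 0.7, -2.1]
finger_gap: 0.43
gripper_force: 50.6
t: 15.48
tcp_pos: [0.5745, -0.0789, 0.2604]
tool_rot: [-0.0, 1.0, 0.001, -0.001]
force: [-0.1, 0.9, -1.6]
finger_gap: 0.437
gripper_force: 50.6
t 15.48 tcp [ 0.5745 -0.0789  0.2604] dp [-0.0156 -0.0263  0.2008] rot [ 0.0003 -0.0005  0.0001] q6 [-0.33 -1.9 ] gap 0.437 F [-0.1  0.9 -1.6] gf 50.6
top 35 z 0.2264 free [ 0.5722 -0.0791  0.0661] fixedR [ 0.5724 -0.0797] rms 0.0025
scene 39 z 0.2269 free [ 0.5729 -0.0745  0.0645] fixedR [ 0.572  -0.0774] rms 0.0038
```

```bash
python3 -m crank '[{"dp":[-0.008,-0.013,0],"delta_rot":[0,0,0],"fingers":-1},{"dp":[-0.008,-0.013,0.02],"delta_rot":[0,0,0],"fingers":-1},{"dp":[0,0,0.035],"delta_rot":[0,0,0],"fingers":-1},{"dp":[0,0,0.04],"delta_rot":[0,0,0],"fingers":-1},{"dp":[0,0,0.04],"delta_rot":[0,0,0],"fingers":-1},{"dp":[0,0,0.025],"delta_rot":[0,0,0],"fingers":-1},{"dp":[0,0,0.01],"delta_rot":[0,0,0],"fingers":-1},{"dp":[0,0,0],"delta_rot":[0,0,0],"fingers":-1},{"dp":[0,0,0],"delta_rot":[0,0,0],"fingers":-1},{"dp":[0,0,0],"delta_rot":[0,0,0],"fingers":-1}]'
python3 - <<'E'
from h import *
togo(.582,-.0919,.137)
for n in("top","scene"):
    p,d=manip.snapshot(n); np.save(f"pics/{n}3.npy",d); c=manip.sense()["tcp_pos"]
    edgefit(n,d,list(c[:2]),.067,.125,.17);edgefit(n,d,[.581,-.092],.085,.03,.055)
E
```

```text
t: 16.42
tcp_pos: [0.5846, -0.0933, 0.1774]
tool_rot: [-0.0, 1.0, -0.0, 0.001]
force: [-0.0, -0.2, -2.4]
finger_gap: 0.43
gripper_force: 50.6
t 16.42 tcp [ 0.5846 -0.0933  0.1774] dp [0.0054 0.0028 0.0808] rot [-0.0001  0.0004  0.    ] q6 [-0.35 -1.92] gap 0.43 F [-0.  -0.2 -2.4] gf 50.6
top 30 z 0.1433 free [ 0.5825 -0.0937  0.066 ] fixedR [ 0.5825 -0.0945] rms 0.0024
top 27 z 0.0397 free [ 0.5806 -0.0929  0.0845] fixedR [ 0.5805 -0.0935] rms 0.0083
scene 38 z 0.1448 free [ 0.5819 -0.0894  0.0652] fixedR [ 0.5817 -0.0913] rms 0.0031
scene 43 z 0.0389 free [ 0.5799 -0.0899  0.0846] fixedR [ 0.5798 -0.0903] rms 0.007
```

```bash
python3 -m crank '[{"dp":[0.004,0.002,0.01],"delta_rot":[0,0,0],"fingers":-1},{"dp":[0,0,0.015],"delta_rot":[0,0,0],"fingers":-1},{"dp":[0,0,0.012],"delta_rot":[0,0,0],"fingers":-1},{"dp":[0,0,0.01],"delta_rot":[0,0,0],"fingers":-1},{"dp":[0,0,0.008],"delta_rot":[0,0,0],"fingers":-1},{"dp":[0,0,0.008],"delta_rot":[0,0,0],"fingers":-1},{"dp":[0,0,0.006],"delta_rot":[0,0,0],"fingers":-1},{"dp":[0,0,0.004],"delta_rot":[0,0,0],"fingers":-1},{"dp":[0,0,0.003],"delta_rot":[0,0,0],"fingers":-1},{"dp":[0,0,0],"delta_rot":[0,0,0],"fingers":-1},{"dp":[0,0,0],"delta_rot":[0,0,0],"fingers":-1}]'
```

```text
t: 17.43
tcp_pos: [0.5818, -0.0919, 0.1386]
tool_rot: [-0.0, 1.0, -0.0, 0.0]
force: [1.5, -0.1, -3.1]
finger_gap: 0.431
gripper_force: 50.6
```

```bash
python3 -m crank '[{"dp":[0,0,0.002],"delta_rot":[0,0,0],"fingers":-1},{"dp":[0,0,0.002],"delta_rot":[0,0,0],"fingers":-1},{"dp":[0,0,0],"delta_rot":[0,0,0],"fingers":-1}]'
```

```text
t: 17.68
tcp_pos: [0.582, -0.092, 0.1375]
tool_rot: [-0.0, 1.0, -0.0, 0.001]
force: [-1.0, -0.1, 3.0]
finger_gap: 0.431
gripper_force: 51.2
```

Contact came at 0.1375 m, against 0.137 expected, so the medium tier is seated. I'll release it and move towards the small tier.

```bash
python3 -m crank '[{"dp":[0,0,0],"delta_rot":[0,0,0],"fingers":-0.1},{"dp":[0,0,0],"delta_rot":[0,0,0],"fingers":0},{"dp":[0,0,0],"delta_rot":[0,0,0],"fingers":0.3},{"dp":[0,0,0],"delta_rot":[0,0,0],"fingers":0.6},{"dp":[0,0,0],"delta_rot":[0,0,0],"fingers":0.6},{"dp":[0,0,0],"delta_rot":[0,0,0],"fingers":0.6},{"dp":[0,0,0],"delta_rot":[0,0,0],"fingers":0.6}]' 20
python3 -m crank '[{"dp":[0,0,-0.02],"delta_rot":[0,0,0],"fingers":0.6},{"dp":[0,0,-0.04],"delta_rot":[0,0,0],"fingers":0.6},{"dp":[0,0,-0.06],"delta_rot":[0,0,0],"fingers":0.6},{"dp":[0,0,-0.06],"delta_rot":[0,0,0],"fingers":0.6},{"dp":[0,0,-0.06],"delta_rot":[0,0,0],"fingers":0.6},{"dp":[0.02,-0.03,-0.02],"delta_rot":[0,0,0],"fingers":1},{"dp":[0.04,-0.05,0],"delta_rot":[0,0,0],"fingers":1},{"dp":[0.045,-0.055,0],"delta_rot":[0,0,0],"fingers":1},{"dp":[0.045,-0.055,0],"delta_rot":[0,0,0],"fingers":1},{"dp":[0.04,-0.05,0],"delta_rot":[0,0,0],"fingers":1},{"dp":[0.02,-0.03,0],"delta_rot":[0,0,0],"fingers":1},{"dp":[0,0,0],"delta_rot":[0,0,0],"fingers":1}]'
python3 - <<'E'
from h import *
togo(.4743,-.2303,.12)
for n in("top","scene"):
    p,d=manip.snapshot(n); np.save(f"pics/{n}4.npy",d); cv2.imwrite(f"pics/{n}4.png",cv2.cvtColor(p,cv2.COLOR_RGB2BGR))
    edgefit(n,d,[.581,-.092],.085,.03,.055); edgefit(n,d,[.581,-.092],.067,.095,.12); edgefit(n,d,[.581,-.092],.019,.143,.16)
E
```

```text
t: 18.27
tcp_pos: [0.5816, -0.0919, 0.1365]
tool_rot: [-0.0, 1.0, -0.0, -0.0]
force: [-0.5, 0.7, 0.5]
finger_gap: 0.799
gripper_force: 0.0
t: 19.27
tcp_pos: [0.4749, -0.2298, 0.2674]
tool_rot: [0.002, 1.0, -0.001, -0.0]
force: [0.1, -0.6, 0.3]
finger_gap: 0.998
gripper_force: 0.0
t 19.27 tcp [ 0.4749 -0.2298  0.2674] dp [ 0.0012 -0.0006  0.2948] rot [-0.0003 -0.     -0.0006] q6 [-0.66 -2.23] gap 0.998 F [ 0.1 -0.6  0.3] gf 0.0
top 63 z 0.0378 free [ 0.5806 -0.0928  0.0844] fixedR [ 0.5807 -0.0927] rms 0.0053
top 63 z 0.1033 free [ 0.5799 -0.0928  0.0661] fixedR [ 0.5798 -0.0928] rms 0.0013
top 58 z 0.1532 free [ 0.5794 -0.0919  0.0171] fixedR [ 0.5795 -0.0926] rms 0.0034
scene 47 z 0.0393 free [ 0.5804 -0.0898  0.0844] fixedR [ 0.581  -0.0899] rms 0.0061
scene 56 z 0.1034 free [ 0.5803 -0.0902  0.0656] fixedR [ 0.5813 -0.0907] rms 0.0036
scene 35 z 0.1513 free [ 0.5788 -0.0885  0.0176] fixedR [ 0.5794 -0.0897] rms 0.0034
```

The medium tier is seated: rim at 0.103 and column top at about 0.153. Now I'll descend on the small tier.

```bash
python3 -m crank '[{"dp":[0,0,0.03],"delta_rot":[0,0,0],"fingers":1},{"dp":[0,0,0.05],"delta_rot":[0,0,0],"fingers":1},{"dp":[0,0,0.06],"delta_rot":[0,0,0],"fingers":1},{"dp":[0,0,0.06],"delta_rot":[0,0,0],"fingers":1},{"dp":[0,0,0.06],"delta_rot":[0,0,0],"fingers":1},{"dp":[0,0,0.04],"delta_rot":[0,0,0],"fingers":1},{"dp":[0,0,0.02],"delta_rot":[0,0,0],"fingers":1},{"dp":[0,0,0],"delta_rot":[0,0,0],"fingers":1},{"dp":[0,0,0],"delta_rot":[0,0,0],"fingers":1},{"dp":[0,0,0],"delta_rot":[0,0,0],"fingers":1}]'
python3 -c "
from h import *
togo(.4745,-.2303,.047)"
```

```text
t: 20.2
tcp_pos: [0.4779, -0.2271, 0.1078]
tool_rot: [-0.0, 1.0, -0.001, 0.001]
force: [0.0, -0.7, 0.2]
finger_gap: 1.001
gripper_force: 0.0
t 20.2 tcp [ 0.4779 -0.2271  0.1078] dp [ 0.0071 -0.0061  0.1215] rot [-0.0003  0.0004  0.0002] q6 [-0.66 -2.23] gap 1.001 F [ 0.  -0.7  0.2] gf 0.0
```

```bash
python3 -m crank '[{"dp":[0.003,-0.003,0.015],"delta_rot":[0,0,0],"fingers":1},{"dp":[0.003,-0.003,0.03],"delta_rot":[0,0,0],"fingers":1},{"dp":[0,0,0.035],"delta_rot":[0,0,0],"fingers":1},{"dp":[0,0,0.025],"delta_rot":[0,0,0],"fingers":1},{"dp":[0,0,0.015],"delta_rot":[0,0,0],"fingers":0.6},{"dp":[0,0,0],"delta_rot":[0,0,0],"fingers":0.2},{"dp":[0,0,0],"delta_rot":[0,0,0],"fingers":0},{"dp":[0,0,0],"delta_rot":[0,0,0],"fingers":-0.2},{"dp":[0,0,0],"delta_rot":[0,0,0],"fingers":-0.5},{"dp":[0,0,0],"delta_rot":[0,0,0],"fingers":-1},{"dp":[0,0,0],"delta_rot":[0,0,0],"fingers":-1},{"dp":[0,0,0],"delta_rot":[0,0,0],"fingers":-1}]' 50
python3 -m crank '[{"dp":[0,0,0],"delta_rot":[0,0,0],"fingers":-1},{"dp":[0,0,0],"delta_rot":[0,0,0],"fingers":-1}]'
```

```text
t: 21.2
tcp_pos: [0.4743, -0.2304, 0.0475]
tool_rot: [-0.0, 1.0, -0.001, 0.001]
force: [0.1, -0.2, 6.3]
finger_gap: 0.432
gripper_force: 50.4
t: 21.37
tcp_pos: [0.4743, -0.2304, 0.0475]
tool_rot: [-0.0, 1.0, -0.001, 0.001]
force: [-0.2, 0.4, 6.0]
finger_gap: 0.433
gripper_force: 50.4
```

```bash
python3 -m crank '[{"dp":[0,0,-0.01],"delta_rot":[0,0,0],"fingers":-1},{"dp":[0,0,-0.02],"delta_rot":[0,0,0],"fingers":-1},{"dp":[0,0,-0.04],"delta_rot":[0,0,0],"fingers":-1},{"dp":[0,0,-0.05],"delta_rot":[0,0,0],"fingers":-1},{"dp":[0,0,-0.05],"delta_rot":[0,0,0],"fingers":-1},{"dp":[0,0,-0.05],"delta_rot":[0,0,0],"fingers":-1},{"dp":[0,0,-0.05],"delta_rot":[0,0,0],"fingers":-1},{"dp":[0,0,-0.05],"delta_rot":[0,0,0],"fingers":-1},{"dp":[0,0,-0.05],"delta_rot":[0,0,0],"fingers":-1},{"dp":[0,0,-0.04],"delta_rot":[0,0,0],"fingers":-1},{"dp":[0,0,-0.03],"delta_rot":[0,0,0],"fingers":-1},{"dp":[0,0,-0.01],"delta_rot":[0,0,0],"fingers":-1}]'
python3 -m crank '[{"dp":[-0.01,0.013,0],"delta_rot":[0,0,0],"fingers":-1},{"dp":[-0.025,0.032,0],"delta_rot":[0,0,0],"fingers":-1},{"dp":[-0.035,0.045,0],"delta_rot":[0,0,0],"fingers":-1},{"dp":[-0.035,0.045,0],"delta_rot":[0,0,0],"fingers":-1},{"dp":[-0.035,0.045,0],"delta_rot":[0,0,0],"fingers":-1},{"dp":[-0.035,0.045,0],"delta_rot":[0,0,0],"fingers":-1},{"dp":[-0.025,0.032,0],"delta_rot":[0,0,0],"fingers":-1},{"dp":[-0.015,0.02,0],"delta_rot":[0,0,0],"fingers":-1},{"dp":[0,0,0],"delta_rot":[0,0,0],"fingers":-1},{"dp":[0,0,0],"delta_rot":[0,0,0],"fingers":-1},{"dp":[0,0,0],"delta_rot":[0,0,0],"fingers":-1}]'
python3 - <<'E'
from h import *
togo(.5812,-.0919,.2025)
for n in("top","scene"):
    p,d=manip.snapshot(n); np.save(f"pics/{n}5.npy",d); c=manip.sense()["tcp_pos"]
    edgefit(n,d,list(c[:2]),.05,c[2]-.045,c[2]-.018);edgefit(n,d,[.580,-.092],.067,.095,.12)
E
```

```text
t: 22.37
tcp_pos: [0.4742, -0.2301, 0.2745]
tool_rot: [-0.0, 1.0, -0.001, 0.002]
force: [0.4, -0.1, -1.3]
finger_gap: 0.428
gripper_force: 50.4
t: 23.28
tcp_pos: [0.5802, -0.0918, 0.2707]
tool_rot: [0.0, 1.0, 0.0, -0.001]
force: [-0.5, 0.0, -1.8]
finger_gap: 0.432
gripper_force: 50.5
t 23.28 tcp [ 0.5802 -0.0918  0.2707] dp [-0.0024 -0.0002  0.1364] rot [ 0.     -0.0004 -0.    ] q6 [-0.35 -1.92] gap 0.432 F [-0.5  0.  -1.8] gf 50.5
top 27 z 0.2363 free [ 0.5799 -0.0922  0.049 ] fixedR [ 0.5806 -0.0929] rms 0.0017
top 30 z 0.1039 free [ 0.5796 -0.0923  0.0659] fixedR [ 0.5797 -0.0935] rms 0.001
scene 48 z 0.2359 free [ 0.581  -0.0882  0.0471] fixedR [ 0.5813 -0.0898] rms 0.0043
scene 56 z 0.1035 free [ 0.5805 -0.0899  0.0657] fixedR [ 0.5802 -0.0904] rms 0.0034
```

```bash
python3 -m crank '[{"dp":[0,0,0.015],"delta_rot":[0,0,0],"fingers":-1},{"dp":[0,0,0.025],"delta_rot":[0,0,0],"fingers":-1},{"dp":[0,0,0.015],"delta_rot":[0,0,0],"fingers":-1},{"dp":[0,0,0.005],"delta_rot":[0,0,0],"fingers":-1},{"dp":[0,0,0],"delta_rot":[0,0,0],"fingers":-1},{"dp":[0,0,0],"delta_rot":[0,0,0],"fingers":-1},{"dp":[0,0,0],"delta_rot":[0,0,0],"fingers":-1}]'
python3 - <<'E'
from h import *
togo(.5812,-.0919,.2025)
for n in("top","scene"):
    p,d=manip.snapshot(n); np.save(f"pics/{n}5.npy",d); c=manip.sense()["tcp_pos"]
    edgefit(n,d,list(c[:2]),.05,c[2]-.045,c[2]-.018)
E
```

```text
t: 23.97
tcp_pos: [0.5815, -0.0916, 0.242]
tool_rot: [-0.0, 1.0, -0.0, 0.001]
force: [0.1, 0.4, -1.4]
finger_gap: 0.43
gripper_force: 50.5
t 23.97 tcp [ 0.5815 -0.0916  0.242 ] dp [ 0.0007 -0.0005  0.079 ] rot [-0.0001  0.0002  0.    ] q6 [-0.35 -1.92] gap 0.43 F [ 0.1  0.4 -1.4] gf 50.5
top 26 z 0.2074 free [ 0.5815 -0.0919  0.0485] fixedR [ 0.5824 -0.0929] rms 0.0035
scene 49 z 0.2068 free [ 0.582  -0.088   0.0471] fixedR [ 0.582  -0.0902] rms 0.0045
```

```bash
python3 -m crank '[{"dp":[0.002,0,0.01],"delta_rot":[0,0,0],"fingers":-1},{"dp":[0,0,0.015],"delta_rot":[0,0,0],"fingers":-1},{"dp":[0,0,0.012],"delta_rot":[0,0,0],"fingers":-1},{"dp":[0,0,0.01],"delta_rot":[0,0,0],"fingers":-1},{"dp":[0,0,0.008],"delta_rot":[0,0,0],"fingers":-1},{"dp":[0,0,0.008],"delta_rot":[0,0,0],"fingers":-1},{"dp":[0,0,0.006],"delta_rot":[0,0,0],"fingers":-1},{"dp":[0,0,0.003],"delta_rot":[0,0,0],"fingers":-1},{"dp":[0,0,0.002],"delta_rot":[0,0,0],"fingers":-1},{"dp":[0,0,0],"delta_rot":[0,0,0],"fingers":-1},{"dp":[0,0,0],"delta_rot":[0,0,0],"fingers":-1}]'
```

```text
t: 24.98
tcp_pos: [0.5803, -0.0914, 0.2047]
tool_rot: [-0.0, 1.0, -0.0, 0.0]
force: [0.3, 0.2, -2.4]
finger_gap: 0.433
gripper_force: 50.5
```

```bash
python3 -m crank '[{"dp":[0,0,0.002],"delta_rot":[0,0,0],"fingers":-1},{"dp":[0,0,0.002],"delta_rot":[0,0,0],"fingers":-1},{"dp":[0,0,0],"delta_rot":[0,0,0],"fingers":-1}]'
```

```text
t: 25.23
tcp_pos: [0.5802, -0.0914, 0.2025]
tool_rot: [-0.0, 1.0, -0.0, 0.0]
force: [-0.8, -1.0, -1.6]
finger_gap: 0.436
gripper_force: 50.5
```

```bash
python3 -m crank '[{"dp":[0,0,0.002],"delta_rot":[0,0,0],"fingers":-1},{"dp":[0,0,0],"delta_rot":[0,0,0],"fingers":-1},{"dp":[0,0,0],"delta_rot":[0,0,0],"fingers":-1}]'
```

```text
t: 25.48
tcp_pos: [0.5805, -0.0914, 0.2025]
tool_rot: [-0.0, 1.0, -0.0, 0.001]
force: [-1.4, 0.5, 5.7]
finger_gap: 0.432
gripper_force: 51.1
```

It's seated. I'll release it, rise, turn to the ring's yaw of +9.3° about world z, and move over the handle.

```bash
python3 -m crank '[{"dp":[0,0,-0.001],"delta_rot":[0,0,0],"fingers":-0.1},{"dp":[0,0,0],"delta_rot":[0,0,0],"fingers":0},{"dp":[0,0,0],"delta_rot":[0,0,0],"fingers":0.3},{"dp":[0,0,0],"delta_rot":[0,0,0],"fingers":0.6},{"dp":[0,0,0],"delta_rot":[0,0,0],"fingers":0.6},{"dp":[0,0,0],"delta_rot":[0,0,0],"fingers":0.6},{"dp":[0,0,0],"delta_rot":[0,0,0],"fingers":0.6}]' 20
python3 -m crank '[{"dp":[0,0,-0.02],"delta_rot":[0,0,0],"fingers":0.6},{"dp":[0,0,-0.04],"delta_rot":[0,0,0],"fingers":0.6},{"dp":[0,0,-0.06],"delta_rot":[0,0,0],"fingers":0.6},{"dp":[0,0,-0.06],"delta_rot":[0,0,0],"fingers":0.6},{"dp":[0.03,0.025,0],"delta_rot":[0,0,0],"fingers":0.6},{"dp":[0.05,0.043,0],"delta_rot":[0,0,0],"fingers":0.4},{"dp":[0.055,0.045,0],"delta_rot":[0,0,0],"fingers":0},{"dp":[0.055,0.045,0],"delta_rot":[0,0,0],"fingers":0},{"dp":[0.05,0.043,0],"delta_rot":[0,0,0],"fingers":0},{"dp":[0.03,0.025,0],"delta_rot":[0,0,0],"fingers":0},{"dp":[0.012,0.01,0],"delta_rot":[0,0,-0.013],"fingers":0},{"dp":[0,0,0],"delta_rot":[0,0,-0.013],"fingers":0}]'
python3 -m crank '[{"dp":[0,0,0],"delta_rot":[0,0,0],"fingers":0},{"dp":[0,0,0],"delta_rot":[0,0,0],"fingers":0}]'
python3 - <<'E'
from h import *
togo(.4393,.0275,.12)
for n in("top","scene"):
    p,d=manip.snapshot(n); np.save(f"pics/{n}6.npy",d); cv2.imwrite(f"pics/{n}6.png",cv2.cvtColor(p,cv2.COLOR_RGB2BGR))
    for c,r,a,b in(([.581,-.092],.085,.03,.055),([.58,-.092],.067,.095,.12),([.58,-.092],.05,.16,.19),([.58,-.092],.019,.21,.23)):
        try: edgefit(n,d,c,r,a,b)
        except Exception as e: print(n,r,"none")
a=cv2.imread("pics/top6.png")[130:290,200:440]; b=cv2.imread("pics/scene6.png")[110:270,190:430]
cv2.imwrite("pics/c6.png",cv2.resize(np.hstack([a,b]),None,fx=1.65,fy=1.65))
E
```

```text
t: 26.07
tcp_pos: [0.5801, -0.0914, 0.2019]
tool_rot: [-0.0, 1.0, 0.0, -0.0]
force: [0.1, 0.5, -0.1]
finger_gap: 0.797
gripper_force: 0.0
t: 27.07
tcp_pos: [0.4369, 0.0281, 0.2928]
tool_rot: [-0.085, 0.996, 0.0, -0.0]
force: [-0.4, -0.1, 0.6]
finger_gap: 0.494
gripper_force: 0.0
t: 27.23
tcp_pos: [0.4395, 0.0266, 0.2928]
tool_rot: [-0.081, 0.997, -0.0, 0.001]
force: [0.1, 0.7, 0.3]
finger_gap: 0.502
gripper_force: 0.0
t 27.23 tcp [0.4395 0.0266 0.2928] dp [0.0006 0.0021 0.3456] rot [-0.0001  0.0003  0.0257] q6 [-0.19 -1.93] gap 0.502 F [0.1 0.7 0.3] gf 0.0
top 63 z 0.0386 free [ 0.5806 -0.0928  0.0841] fixedR [ 0.5807 -0.0928] rms 0.0056
top 59 z 0.1037 free [ 0.5799 -0.0927  0.0662] fixedR [ 0.5799 -0.0928] rms 0.0011
top 63 z 0.169 free [ 0.5802 -0.0918  0.0489] fixedR [ 0.5802 -0.0919] rms 0.0014
top 61 z 0.219 free [ 0.5797 -0.0912  0.0169] fixedR [ 0.5798 -0.0914] rms 0.0037
scene 46 z 0.0403 free [ 0.5798 -0.0889  0.0845] fixedR [ 0.5801 -0.0892] rms 0.0075
scene 52 z 0.1032 free [ 0.5798 -0.0904  0.0652] fixedR [ 0.5807 -0.0911] rms 0.0034
scene 32 z 0.1682 free [ 0.5798 -0.0904  0.0489] fixedR [ 0.5804 -0.0915] rms 0.0035
scene 2 z 0.2154 free [ 0.5852 -0.087   0.0179] fixedR [ 0.5863 -0.0874] rms 0.0
```

View pics/c6.png

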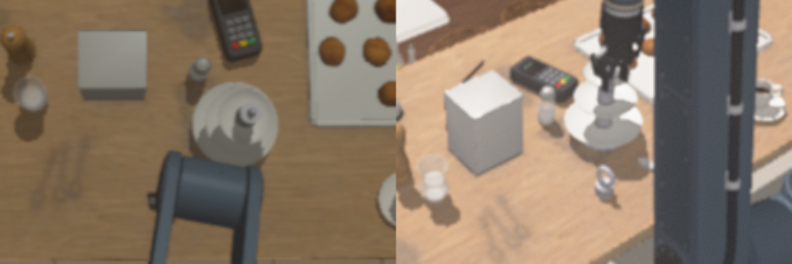

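The crops show three tiers stacked concentric and level, around top pixel (345,205), with the handle untouched at scene pixel (313,222). I'll descend on the ring.

```bash
python3 -m crank '[{"dp":[0,0.002,0.03],"delta_rot":[0,0,0],"fingers":0},{"dp":[0,0,0.05],"delta_rot":[0,0,0],"fingers":0},{"dp":[0,0,0.06],"delta_rot":[0,0,0],"fingers":0},{"dp":[0,0,0.06],"delta_rot":[0,0,0],"fingers":0},{"dp":[0,0,0.06],"delta_rot":[0,0,0],"fingers":0},{"dp":[0,0,0.06],"delta_rot":[0,0,0],"fingers":0},{"dp":[0,0,0.04],"delta_rot":[0,0,0],"fingers":0},{"dp":[0,0,0.02],"delta_rot":[0,0,0],"fingers":0},{"dp":[0,0,0],"delta_rot":[0,0,0],"fingers":0},{"dp":[0,0,0],"delta_rot":[0,0,0],"fingers":0},{"dp":[0,0,0],"delta_rot":[0,0,0],"fingers":0}]'
python3 -c "
from h import *
togo(.4393,.0275,.053)"
```

```text
t: 28.25
tcp_pos: [0.4398, 0.0273, 0.1025]
tool_rot: [-0.081, 0.997, -0.0, 0.001]
force: [-0.7, -0.1, 0.1]
finger_gap: 0.495
gripper_force: 0.0
t 28.25 tcp [0.4398 0.0273 0.1025] dp [0.001  0.0006 0.099 ] rot [-0.0001  0.0002  0.0259] q6 [-0.19 -1.93] gap 0.495 F [-0.7 -0.1  0.1] gf 0.0
```

```bash
python3 -m crank '[{"dp":[0,0,0.015],"delta_rot":[0,0,0],"fingers":0},{"dp":[0,0,0.025],"delta_rot":[0,0,0],"fingers":0},{"dp":[0,0,0.03],"delta_rot":[0,0,0],"fingers":0},{"dp":[0,0,0.018],"delta_rot":[0,0,0],"fingers":0},{"dp":[0,0,0.01],"delta_rot":[0,0,0],"fingers":-0.1},{"dp":[0,0,0],"delta_rot":[0,0,0],"fingers":-0.3},{"dp":[0,0,0],"delta_rot":[0,0,0],"fingers":-0.5},{"dp":[0,0,0],"delta_rot":[0,0,0],"fingers":-0.6},{"dp":[0,0,0],"delta_rot":[0,0,0],"fingers":-0.7},{"dp":[0,0,0],"delta_rot":[0,0,0],"fingers":-0.85},{"dp":[0,0,0],"delta_rot":[0,0,0],"fingers":-1},{"dp":[0,0,0],"delta_rot":[0,0,0],"fingers":-1}]' 50
python3 -m crank '[{"dp":[0,0,0],"delta_rot":[0,0,0],"fingers":-1},{"dp":[0,0,0],"delta_rot":[0,0,0],"fingers":-1},{"dp":[0,0,0],"delta_rot":[0,0,0],"fingers":-1}]'
```

```text
t: 29.25
tcp_pos: [0.4394, 0.0274, 0.0535]
tool_rot: [-0.082, 0.997, -0.0, 0.001]
force: [0.0, -0.0, 5.2]
finger_gap: 0.103
gripper_force: 49.0
t: 29.5
tcp_pos: [0.4394, 0.0274, 0.0535]
tool_rot: [-0.082, 0.997, -0.0, 0.001]
force: [-0.1, -0.4, 6.3]
finger_gap: 0.104
gripper_force: 49.1
```

```bash
python3 -m crank '[{"dp":[0,0,-0.01],"delta_rot":[0,0,0],"fingers":-1},{"dp":[0,0,-0.03],"delta_rot":[0,0,0],"fingers":-1},{"dp":[0,0,-0.05],"delta_rot":[0,0,0],"fingers":-1},{"dp":[0,0,-0.06],"delta_rot":[0,0,0],"fingers":-1},{"dp":[0,0,-0.06],"delta_rot":[0,0,0],"fingers":-1},{"dp":[0,0,-0.06],"delta_rot":[0,0,0],"fingers":-1},{"dp":[0,0,-0.06],"delta_rot":[0,0,0],"fingers":-1},{"dp":[0,0,-0.06],"delta_rot":[0,0,0],"fingers":-1},{"dp":[0,0,-0.06],"delta_rot":[0,0,0],"fingers":-1},{"dp":[0,0,-0.05],"delta_rot":[0,0,0],"fingers":-1},{"dp":[0,0,-0.04],"delta_rot":[0,0,0],"fingers":-1},{"dp":[0,0,-0.02],"delta_rot":[0,0,0],"fingers":-1}]'
python3 -m crank '[{"dp":[0,0,0],"delta_rot":[0,0,0],"fingers":-1},{"dp":[0,0,0],"delta_rot":[0,0,0],"fingers":-1}]'
python3 -c "
from h import *
togo(.5808,-.0913,.335)"
```

```text
t: 30.5
tcp_pos: [0.4393, 0.0277, 0.3357]
tool_rot: [-0.082, 0.997, -0.0, 0.002]
force: [0.2, -0.9, -2.2]
finger_gap: 0.102
gripper_force: 48.7
t: 30.67
tcp_pos: [0.4384, 0.0277, 0.333]
tool_rot: [-0.082, 0.997, 0.0, -0.0]
force: [-0.6, 0.7, -1.3]
finger_gap: 0.103
gripper_force: 48.7
t 30.67 tcp [0.4384 0.0277 0.333 ] dp [-0.2423 -0.2813 -0.0041] rot [ 0.    -0.     0.026] q6 [-0.19 -1.93] gap 0.103 F [-0.6  0.7 -1.3] gf 48.7
```

```bash
python3 -m crank '[{"dp":[-0.01,-0.0115,0],"delta_rot":[0,0,0],"fingers":-1},{"dp":[-0.025,-0.029,0],"delta_rot":[0,0,0],"fingers":-1},{"dp":[-0.035,-0.041,0],"delta_rot":[0,0,0],"fingers":-1},{"dp":[-0.035,-0.041,0],"delta_rot":[0,0,0],"fingers":-1},{"dp":[-0.035,-0.041,0],"delta_rot":[0,0,0],"fingers":-1},{"dp":[-0.035,-0.041,0],"delta_rot":[0,0,0],"fingers":-1},{"dp":[-0.03,-0.035,0],"delta_rot":[0,0,0],"fingers":-1},{"dp":[-0.02,-0.023,0],"delta_rot":[0,0,0],"fingers":-1},{"dp":[-0.012,-0.014,0],"delta_rot":[0,0,0],"fingers":-1},{"dp":[-0.005,-0.005,0],"delta_rot":[0,0,0],"fingers":-1},{"dp":[0,0,0],"delta_rot":[0,0,0],"fingers":-1},{"dp":[0,0,0],"delta_rot":[0,0,0],"fingers":-1}]'
python3 -m crank '[{"dp":[0,0,0.005],"delta_rot":[0,0,0],"fingers":-1},{"dp":[0,0,0],"delta_rot":[0,0,0],"fingers":-1},{"dp":[0,0,0],"delta_rot":[0,0,0],"fingers":-1}]'
python3 - <<'E'
from h import *
togo(.5808,-.0913,.2735)
for n in("top","scene"):
    p,d=manip.snapshot(n); np.save(f"pics/{n}7.npy",d); cv2.imwrite(f"pics/{n}7.png",cv2.cvtColor(p,cv2.COLOR_RGB2BGR))
    W=world(n,d);W[d<=0]=9;q=W.reshape(-1,3); z=manip.sense()["tcp_pos"][2]-.0535
    k=q[(np.hypot(q[:,0]-.581,q[:,1]+.092)<.028)&(q[:,2]>z)&(q[:,2]<z+.03)]
    print(n,len(k),k.min(0).round(3) if len(k) else 0,k.max(0).round(3) if len(k) else 0)
b=cv2.imread("pics/scene7.png")[70:230,220:420]
cv2.imwrite("pics/c7.png",cv2.resize(b,None,fx=3.5,fy=3.5,interpolation=cv2.INTER_CUBIC))
E
```

```text
t: 31.67
tcp_pos: [0.5804, -0.091, 0.3322]
tool_rot: [-0.082, 0.997, 0.001, -0.001]
force: [-0.2, -0.3, -1.7]
finger_gap: 0.102
gripper_force: 48.7
t: 31.92
tcp_pos: [0.5806, -0.0909, 0.3306]
tool_rot: [-0.082, 0.997, 0.0, -0.0]
force: [0.4, 0.2, -1.0]
finger_gap: 0.102
gripper_force: 48.7
t 31.92 tcp [ 0.5806 -0.0909  0.3306] dp [-0.0003 -0.0008  0.1141] rot [ 0.     -0.0001  0.0261] q6 [-0.35 -2.08] gap 0.102 F [ 0.4  0.2 -1. ] gf 48.7
top 0 0 0
scene 104 [ 0.561 -0.105  0.278] [ 0.599 -0.067  0.307]
```

View pics/c7.png

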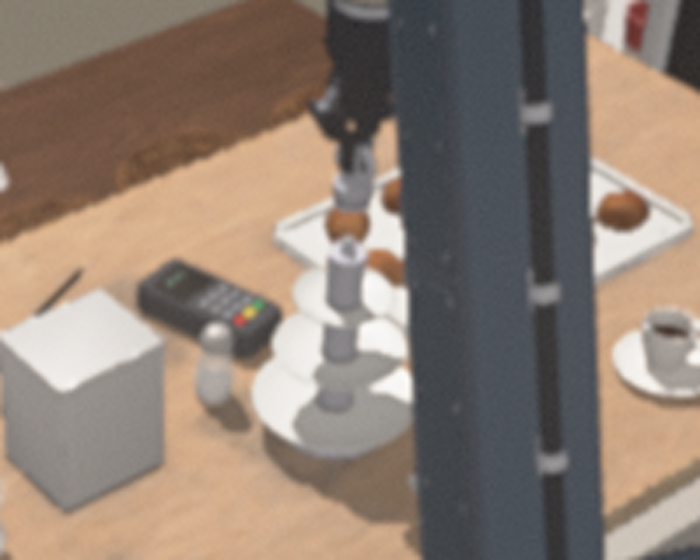

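The collar hangs directly over the pin at crop pixel (347,190), with the pin at (347,245). Its x centre is 0.580 m, which matches the axis, so I'll lower it.

```bash
python3 -m crank '[{"dp":[0,-0.001,0.012],"delta_rot":[0,0,0],"fingers":-1},{"dp":[0,0,0.016],"delta_rot":[0,0,0],"fingers":-1},{"dp":[0,0,0.016],"delta_rot":[0,0,0],"fingers":-1},{"dp":[0,0,0.014],"delta_rot":[0,0,0],"fingers":-1},{"dp":[0,0,0.012],"delta_rot":[0,0,0],"fingers":-1},{"dp":[0,0,0.01],"delta_rot":[0,0,0],"fingers":-1},{"dp":[0,0,0.01],"delta_rot":[0,0,0],"fingers":-1},{"dp":[0,0,0.008],"delta_rot":[0,0,0],"fingers":-1},{"dp":[0,0,0.006],"delta_rot":[0,0,0],"fingers":-1},{"dp":[0,0,0.004],"delta_rot":[0,0,0],"fingers":-1},{"dp":[0,0,0],"delta_rot":[0,0,0],"fingers":-1},{"dp":[0,0,0],"delta_rot":[0,0,0],"fingers":-1}]'
```

```text
t: 33.02
tcp_pos: [0.5815, -0.0921, 0.2766]
tool_rot: [-0.082, 0.997, -0.0, 0.0]
force: [-0.6, 0.4, -1.1]
finger_gap: 0.098
gripper_force: 48.7
```

```bash
python3 -m crank '[{"dp":[0,0,0.002],"delta_rot":[0,0,0],"fingers":-1},{"dp":[0,0,0.002],"delta_rot":[0,0,0],"fingers":-1},{"dp":[0,0,0],"delta_rot":[0,0,0],"fingers":-1},{"dp":[0,0,0],"delta_rot":[0,0,0],"fingers":-1}]'
```

```text
t: 33.35
tcp_pos: [0.5814, -0.0921, 0.2746]
tool_rot: [-0.082, 0.997, -0.0, 0.0]
force: [0.5, 0.3, -0.8]
finger_gap: 0.104
gripper_force: 48.7
```

```bash
python3 -m crank '[{"dp":[0,0,0.002],"delta_rot":[0,0,0],"fingers":-1},{"dp":[0,0,0.001],"delta_rot":[0,0,0],"fingers":-1},{"dp":[0,0,0],"delta_rot":[0,0,0],"fingers":-1},{"dp":[0,0,0],"delta_rot":[0,0,0],"fingers":-1}]'
```

```text
t: 33.68
tcp_pos: [0.5816, -0.0922, 0.2735]
tool_rot: [-0.082, 0.997, -0.0, 0.0]
force: [-0.1, -0.8, 1.7]
finger_gap: 0.105
gripper_force: 49.1
```

Contact came at the expected 0.2735 m. I'll release slowly and retreat straight up and back.

```bash
python3 -m crank '[{"dp":[0,0,0],"delta_rot":[0,0,0],"fingers":-0.75},{"dp":[0,0,0],"delta_rot":[0,0,0],"fingers":-0.65},{"dp":[0,0,0],"delta_rot":[0,0,0],"fingers":-0.5},{"dp":[0,0,0],"delta_rot":[0,0,0],"fingers":-0.2},{"dp":[0,0,0],"delta_rot":[0,0,0],"fingers":0.1},{"dp":[0,0,0],"delta_rot":[0,0,0],"fingers":0.1},{"dp":[0,0,0],"delta_rot":[0,0,0],"fingers":0.1},{"dp":[0,0,0],"delta_rot":[0,0,0],"fingers":0.1}]' 20
python3 -m crank '[{"dp":[0,0,-0.02],"delta_rot":[0,0,0],"fingers":0.1},{"dp":[0,0,-0.04],"delta_rot":[0,0,0],"fingers":0.1},{"dp":[0,0,-0.05],"delta_rot":[0,0,0],"fingers":0.1},{"dp":[0,0,-0.05],"delta_rot":[0,0,0],"fingers":0.1},{"dp":[0.03,0.02,-0.02],"delta_rot":[0,0,0],"fingers":0.1},{"dp":[0.05,0.05,0],"delta_rot":[0,0,0],"fingers":0.1},{"dp":[0.05,0.05,0],"delta_rot":[0,0,0],"fingers":0.1},{"dp":[0.05,0.05,0],"delta_rot":[0,0,0],"fingers":0.1},{"dp":[0.03,0.05,0],"delta_rot":[0,0,0],"fingers":0.1},{"dp":[0.01,0.04,0],"delta_rot":[0,0,0],"fingers":0.1},{"dp":[0,0,0],"delta_rot":[0,0,0],"fingers":0.1},{"dp":[0,0,0],"delta_rot":[0,0,0],"fingers":0.1}]'
python3 - <<'E'
from h import *
togo(.5,.0,.3)
for n in("top","scene"):
    p,d=manip.snapshot(n); np.save(f"pics/{n}8.npy",d); cv2.imwrite(f"pics/{n}8.png",cv2.cvtColor(p,cv2.COLOR_RGB2BGR))
    W=world(n,d);W[d<=0]=9;q=W.reshape(-1,3)
    k=q[(np.hypot(q[:,0]-.581,q[:,1]+.092)<.03)&(q[:,2]>.255)&(q[:,2]<.31)]
    print(n,len(k),k.mean(0).round(4),k.max(0).round(4))
    for c,r,a,b in(([.581,-.092],.085,.03,.055),([.58,-.092],.067,.095,.12),([.58,-.092],.05,.16,.19)): edgefit(n,d,c,r,a,b)
a=cv2.imread("pics/top8.png")[130:290,200:480]; b=cv2.imread("pics/scene8.png")[80:240,190:430]
cv2.imwrite("pics/c8.png",cv2.resize(np.hstack([a,b]),None,fx=1.53,fy=1.53))
E
```

```text
t: 34.35
tcp_pos: [0.5813, -0.0921, 0.273]
tool_rot: [-0.082, 0.997, 0.0, -0.0]
force: [0.0, -0.7, 0.3]
finger_gap: 0.553
gripper_force: 0.0
t: 35.35
tcp_pos: [0.4516, 0.0187, 0.3641]
tool_rot: [-0.083, 0.997, -0.001, 0.001]
force: [-0.4, -0.3, 0.3]
finger_gap: 0.543
gripper_force: 0.0
t 35.35 tcp [0.4516 0.0187 0.3641] dp [-0.089  -0.0527  0.1285] rot [-0.0002  0.0004  0.0263] q6 [-0.21 -1.94] gap 0.543 F [-0.4 -0.3  0.3] gf 0.0
top 68 [ 0.5797 -0.0918  0.2799] [ 0.6037 -0.0848  0.2905]
top 45 z 0.0386 free [ 0.5805 -0.0927  0.0841] fixedR [ 0.5797 -0.0926] rms 0.0066
top 52 z 0.1034 free [ 0.5808 -0.0926  0.0657] fixedR [ 0.5801 -0.0928] rms 0.0032
top 63 z 0.1682 free [ 0.5803 -0.0917  0.049 ] fixedR [ 0.5802 -0.0918] rms 0.0013
scene 21 [ 0.5617 -0.0916  0.2696] [ 0.5692 -0.0868  0.2798]
scene 46 z 0.0403 free [ 0.5803 -0.0896  0.0841] fixedR [ 0.581 -0.09 ] rms 0.0077
scene 52 z 0.103 free [ 0.5791 -0.0894  0.0655] fixedR [ 0.5802 -0.0902] rms 0.0033
scene 53 z 0.1675 free [ 0.5801 -0.0893  0.0489] fixedR [ 0.5801 -0.0895] rms 0.0032
```

View pics/c8.png

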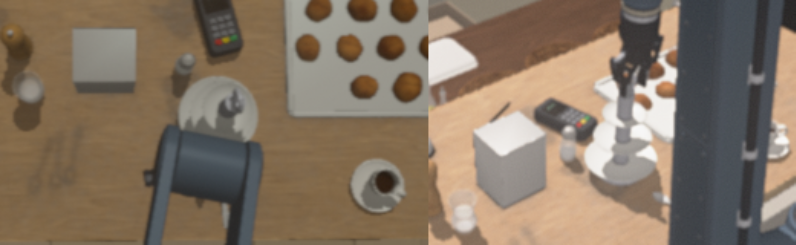

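The ring top measures 0.2905 m against 0.289 expected, centred at (0.580, -0.092). The tiers are coaxial and level, the bystanders haven't been touched, and the arm is clear. I'll hand in.

```bash
python3 -m crank '[{"dp":[0,0,0],"delta_rot":[0,0,0],"fingers":0.1},{"dp":[0,0,0],"delta_rot":[0,0,0],"fingers":0.1},{"dp":[0,0,0],"delta_rot":[0,0,0],"fingers":0.1}]'; python3 -c "
from station import manip
print(manip.sign_off())"
```

```text
t: 35.7
tcp_pos: [0.4522, 0.0176, 0.3628]
tool_rot: [-0.081, 0.997, -0.0, -0.0]
force: [-1.1, -0.6, 0.1]
finger_gap: 0.55
gripper_force: 0.0
the job is handed in; nothing more can be done
None
```

The cake stand is assembled on its foot in order (large, medium, small, ring handle); by the cameras every part is fully seated and level, and I handed it in at 35.7 s, though the hand-in returned no verdict.

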